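# Lay the second course of a ferrite core limb in running bond and close it up

## Robot

A 6-joint arm with a two-finger parallel gripper is mounted at the origin on the work surface. World frame = base frame: x ahead of the robot, y to its left, z up, the work surface at z = 0. Lengths are in m, angles in rad, forces in N, time in s.
With the tool pointing down it reaches from about 0.4 to 0.825 m from the base axis. Payload 7 kg.
Tool frame: the origin (TCP) lies on the centre line of the jaws, within the pads' length; the fingertips stand 11 mm ahead of it and the grasp point (between the pads) lies 8 mm behind it (ctrl.finger_overhang is the distance from the TCP to the fingertips, in m); z points along the fingers, y is the line along which they close (so a half turn about z gives the same grasp; the last joint's range is limited). The gripper opens to 85 mm and grips with 20 to 120 N. Pads are 22 mm wide; open, the fingers measure 114 mm over their backs; the gripper's body (76 mm by 85 mm) begins 54 mm behind the grasp point. The pads swing forward as they close: fully open they stand 13 mm farther back than shut.
Start: joints at [1.421, 0.359, 0.012, 0, -1.224, -0.288], TCP at [0.286, 0.611, 0.209] pointing down, gripper open.
Joint ranges: [-3.07, 3.07], [-1.43, 2.12], [-1.02, 1.25], [-3.03, 1.67], [-3.05, -0], [-3.03, 3.03]. Speed limits (rad/s): [2.39, 2.39, 3.01, 3.14, 3.14, 3.14].

## Interface

Orientations are given as a rotation vector (axis times angle).
In Python, from workcell import ctrl gives the robot as it stands.
- The arm moves only by the tool send_rows, never from a script. Its argument "increments" is a list of rows, each an object with "delta_pos": the shift along the world's x, y, z as a fraction of full scale, a list of three; "roll": the turn about the world's z as a fraction of full scale. A call has 1 to 5 rows; each row shifts and turns the commanded pose from where the row before left it; what a row does not reach is not made up. Full scale, the value 1, is 0.1 m for a shift and 360 degrees for a turn. A row lasts 1/10 s, in which the tool goes at most 50 mm and 8.59 degrees, less where a joint would pass 70% of its speed; a pose out of reach is approached as far as the arm can. A call with a number of a shift or a turn outside -1 to 1 is refused whole. A call with a gripper value outside its range is refused whole. "hand" is the opening, from 0 (shut) to 1 (fully open), set as the call begins (left out, the last holds). The fingers move at their own pace and stop on an object; the grip force is fixed at half the most. Time passes only in rows, so rows that do not move let the fingers close. It gives the time, the measured TCP pose, the force, the opening and the grip force at its end, in the units of the state.
- ctrl.sense(): the state, without advancing time (a new reading comes with each control period).
- ctrl.get_image(name): name is "scene" or "top" or "wrist"; returns the picture (384x512x3 uint8, blue, green, red); there is no depth.
- ctrl.camera_model(name): a dict with "fx", "fy", "cx", "cy" (pixels), "rvec" (rotation vector, rad) and "tvec" (3), from world to camera coordinates, as OpenCV has them; the wrist camera has in their place "tool_from_camera" (4x4, takes a point from camera to tool coordinates, whose origin is the TCP and whose axes are the flange's). Camera axes: x right, y down, z forward; pixel columns grow to the right and rows downward; lengths in m; the calibration is good to about 2 mm. A picture is of the moment at which its call begins: read the wrist's pose just before it. camera_model takes no time and is no camera call.
- ctrl.finish_job(): hands the job in; it is judged then, once.
The state is a dict: "t": time; "q": joint angles; "joint_velocities": joint speeds; "effort": joint torques, N m; "ee_pos": TCP position; "tool_rot": TCP orientation; "ft_force": force on the tool from outside, world axes, zero at the start; "torque": the same for the moment, N m; "gripper_width": opening from 0.0 (shut) to 1.0 (fully open); "gripper_force": force on a finger pad.
Only numpy, scipy, OpenCV 4.12 (cv2) and the standard library are available. Lean on these libraries where they do the work, as an engineer would, in place of code of your own. Each camera call takes 0.05 s, during which the arm holds its last target. There are 200 camera calls.

## Task

Lay the second course of the ferrite core in the stacking jig in running bond: a half bar against the end stop, the full bar over the joint of the course below, and the other half bar to finish, all flush with the course below. Set the bars down gently, ferrite chips if it is dropped. Then slide the plunger gently up against the end of the new course until its joints are closed, let go, and leave the first course in place and the other things on the bench alone.

Things in the scene. Friction and masses are not known exactly. Their poses are not given: they have to be found in the camera images.
- jig: Stacking jig fixed to the bench: aluminium base plate 70 x 415 mm, 12 mm thick. Origin on the bench under the middle of the course; y runs along the course from the end stop (-y) to the plunger (+y), z up. On the plate a channel along y, 29.5 mm wide between two steel rails 8 mm wide whose tops are 20 mm above the bench, holds the first course.
- jig_stop (a point): Middle of the end stop's face towards the course, 126.5 mm from the jig's origin towards -y and 42 mm above the bench. The stop is a steel block 50 mm wide and 18 mm thick, its top 56 mm above the bench.
- jig_vblock (a point): Top centre (56 mm up) of the V-block that guides the plunger, 210 mm from the jig's origin towards +y: dark steel, 56 mm wide, 46 mm long along y, topped by two keeper straps, with its screws 58 mm high above the bench.
- plunger (a joint): Position of the plunger along the jig in m: 0 fully drawn back (pad face at y = 171.5 mm of the jig), growing as it slides towards the end stop, at most 0.055; it meets a closed-up second course at about 0.046. It starts drawn back between 0 and 0.018. Stays where it is left; it slides with about 3 N of friction, and closing up a loose course takes about 2 to 6 N more, after which it comes up firm.
- plunger_pad (a point): Centre of the flat face (26 mm wide, 17 mm high) of the plunger that presses on the end of the second course; 42 mm above the bench. The plunger is a steel rod 16 mm in diameter along the jig's y axis, lying in the V-block under two keeper straps.
- plunger_knob_end (a point): Centre of the outer end face of the plunger's black knob (30 mm diameter, 25 mm long, axis along the jig's y at 42 mm above the bench), 143 mm behind the pad face. Push here towards the end stop, or take the knob from above.
- low_a_c (a point): Centre of the full bar of the first course next to the end stop: dark grey ferrite, 126 x 28 x 20 mm (length along its x, height along z), loose in the channel on the base plate, its top 32 mm above the bench, centre at y = -63 mm of the jig.
- low_b_c (a point): Centre of the other full bar of the first course, same size, end to end with the first, centre at y = +63 mm of the jig.
- full_c (a point): Centre of the loose full bar to lay, dark grey ferrite, 126 x 28 x 20 mm (length along its x, width y, height z), 0.34 kg, lying flat on the bench (centre 10 mm up). Laid in place its centre is 42 mm above the bench, in the middle of the course.
- half_a_c (a point): Centre of a loose half bar, 63 x 28 x 20 mm (length along its x), 0.17 kg, lying flat on the bench. The two half bars are alike: either may go at either end (centre 95 mm from the middle of the jig's course, 42 mm above the bench).
- half_b_c (a point): Centre of the other half bar, 63 x 28 x 20 mm.
- odd_c (a point): Centre of a bar of another size, 93 x 28 x 16 mm, same dark ferrite, lying among the bars: not for this core, leave it.
- tape: Roll of white tape lying flat, 80 mm across, 25 mm high, among the bars; origin under its centre. Leave it.
- coil_a: Wound coil (cream bobbin, copper wire, white tape), 90 x 82 x 72 mm high, origin under its centre. Leave it.
- coil_b: Another such coil. Leave it.
- calliper: Digital calliper lying on the bench, 240 mm long, 14 mm high, origin under the beam beside the readout. Leave it.
- mallet: Soft-face mallet lying on the bench, 260 mm long, 40 mm high, origin under its head. Leave it.
- cleaner: White plastic bottle of cleaner, 64 mm across, 170 mm high, origin under its centre. Leave it.
Mind the look-alikes: they are no part of the job. Leave any green look-alike of the part that bears full_c alone.

How it is judged:
On the way:
1. half bar, full bar and half bar lie on the first course in bond, roughly in place (x of full_c in the frame of jig between -0.006 and 0.006 m and y of full_c in the frame of jig between -0.0125 and 0.0115 m and z of full_c in the frame of jig between 0.04 and 0.044 m and angle between the x axis of full_c and the y axis of jig, either way round below 0.04 rad and (((x of half_a_c in the frame of jig between -0.006 and 0.006 m and y of half_a_c in the frame of jig between -0.107 and -0.083 m and z of half_a_c in the frame of jig between 0.04 and 0.044 m and angle between the x axis of half_a_c and the y axis of jig, either way round below 0.04 rad) and (x of half_b_c in the frame of jig between -0.006 and 0.006 m and y of half_b_c in the frame of jig between 0.082 and 0.106 m and z of half_b_c in the frame of jig between 0.04 and 0.044 m and angle between the x axis of half_b_c and the y axis of jig, either way round below 0.04 rad)) or ((x of half_b_c in the frame of jig between -0.006 and 0.006 m and y of half_b_c in the frame of jig between -0.107 and -0.083 m and z of half_b_c in the frame of jig between 0.04 and 0.044 m and angle between the x axis of half_b_c and the y axis of jig, either way round below 0.04 rad) and (x of half_a_c in the frame of jig between -0.006 and 0.006 m and y of half_a_c in the frame of jig between 0.082 and 0.106 m and z of half_a_c in the frame of jig between 0.04 and 0.044 m and angle between the x axis of half_a_c and the y axis of jig, either way round below 0.04 rad)))), for 0.2 s.
At the end, for the whole second after the job is handed in: Second course half-full-half flat on the first: sides flush to 3 mm, places along the course to 4 mm, height to 2 mm, square to 0.04 rad; joints, also at the stop, closed to 1.5 mm; plunger pad within 2 mm of the end bar; first course within 3 mm of its place; bars at rest (x of full_c in the frame of jig between -0.003 and 0.003 m and y of full_c in the frame of jig between -0.0045 and 0.0035 m and z of full_c in the frame of jig between 0.04 and 0.044 m and angle between the x axis of each of full_c, low_a_c, low_b_c and the y axis of jig, either way round below 0.04 rad and (((x of half_a_c in the frame of jig between -0.003 and 0.003 m and y of half_a_c in the frame of jig between -0.099 and -0.091 m and z of half_a_c in the frame of jig between 0.04 and 0.044 m and angle between the x axis of half_a_c and the y axis of jig, either way round below 0.04 rad) and (x of half_b_c in the frame of jig between -0.003 and 0.003 m and y of half_b_c in the frame of jig between 0.09 and 0.098 m and z of half_b_c in the frame of jig between 0.04 and 0.044 m and angle between the x axis of half_b_c and the y axis of jig, either way round below 0.04 rad)) or ((x of half_b_c in the frame of jig between -0.003 and 0.003 m and y of half_b_c in the frame of jig between -0.099 and -0.091 m and z of half_b_c in the frame of jig between 0.04 and 0.044 m and angle between the x axis of half_b_c and the y axis of jig, either way round below 0.04 rad) and (x of half_a_c in the frame of jig between -0.003 and 0.003 m and y of half_a_c in the frame of jig between 0.09 and 0.098 m and z of half_a_c in the frame of jig between 0.04 and 0.044 m and angle between the x axis of half_a_c and the y axis of jig, either way round below 0.04 rad))) and x of low_a_c in the frame of jig between -0.003 and 0.003 m and y of low_a_c in the frame of jig between -0.0663 and -0.0603 m and z of low_a_c in the frame of jig between 0.02 and 0.024 m and x of low_b_c in the frame of jig between -0.003 and 0.003 m and y of low_b_c in the frame of jig between 0.0603 and 0.0663 m and z of low_b_c in the frame of jig between 0.02 and 0.024 m and ((y of half_a_c in the frame of jig below -0.0935 m and distance between each of half_a_c, half_b_c and full_c below 0.0961 m and x of plunger_pad in the frame of half_b_c between -0.0335 and 0.0335 m) or (y of half_b_c in the frame of jig below -0.0935 m and distance between each of half_b_c, half_a_c and full_c below 0.0961 m and x of plunger_pad in the frame of half_a_c between -0.0335 and 0.0335 m)) and linear speed of each of full, half_a, half_b, low_a, low_b below 0.01 m/s); the robot touches nothing.
It fails at once if a bar is dropped: falls free of the fingers faster than 0.4 m/s (from over about 8 mm) ((linear speed of full above 0.4 m/s and contact force between the fingers and full below 0.2 N) or (linear speed of half_a above 0.4 m/s and contact force between the fingers and half_a below 0.2 N) or (linear speed of half_b above 0.4 m/s and contact force between the fingers and half_b below 0.2 N)).
It fails at once if a bar is knocked hard against the first course or jig, or rammed by the plunger (over 40 N) (contact force between any of full, half_a, half_b and low_a above 40 N or contact force between any of full, half_a, half_b and low_b above 40 N or contact force between any of full, half_a, half_b and jig above 40 N).
It fails at once if a thing that is not for this job is moved by more than 30 mm (distance of any of odd_c, tape, coil_a, coil_b, calliper, mallet, cleaner from where it was at the start of the episode above 0.03 m).
It also fails if it takes over 70 s, if anything falls off the work surface, if the arm or the gripper's body presses on something with over 40 N, if the wrist force passes 120 N, or if a joint passes its speed limit or range.

## Working session

There is one attempt and no reset: what is moved stays moved. The work goes in short steps, Python scripts to look and compute and a tool call to move; the robot and the scene stay as the last step left them, time stands still between calls to the robot, and variables do not carry over. Pictures are saved under pics/ and viewed, at most 10 in all, crops included, and the job is handed in when it is done.

Besides the shell and the picture viewer there is one more tool, called after "Request:" as name([rows], argument=value, ...), one row to a line, values as JSON. send_rows: Moves the arm, as the interface text tells. Its arguments: {"type":"object","properties":{"increments":{"type":"array"},"hand":{"type":"number"}},"required":["increments"]}

```bash
ls; mkdir -p pics; cat > h.py <<'E'
import numpy as np, cv2
from workcell import ctrl
from scipy.spatial.transform import Rotation as R
def cam(name):
    m=ctrl.camera_model(name)
    K=np.array([[m['fx'],0,m['cx']],[0,m['fy'],m['cy']],[0,0,1.]])
    if 'rvec' in m:
        Rc=R.from_rotvec(np.ravel(m['rvec'])).as_matrix(); t=np.ravel(m['tvec'])
        return K,Rc.T,-Rc.T@t      # K, cam->world rot, cam centre
    s=ctrl.sense(); T=np.array(m['tool_from_camera']); Rt=R.from_rotvec(s['tool_rot']).as_matrix()
    return K,Rt@T[:3,:3],Rt@T[:3,3]+np.array(s['ee_pos'])
def ray(c,uv,z):
    K,Rw,o=c; uv=np.atleast_2d(uv).astype(float)
    d=(Rw@np.linalg.inv(K)@np.c_[uv,np.ones(len(uv))].T).T
    return o+d*((z-o[2])/d[:,2:3])
def proj(c,P):
    K,Rw,o=c; p=(K@(Rw.T@(np.atleast_2d(P)-o).T)).T
    return p[:,:2]/p[:,2:]
def snap(name,fn):
    c=cam(name); im=ctrl.get_image(name); cv2.imwrite('pics/'+fn,im); return c,im
E
python3 - <<'E'
from h import *
print(ctrl.sense()['ee_pos'],ctrl.sense()['tool_rot'],ctrl.finger_overhang)
for n in('top','scene','wrist'):
    c,im=snap(n,n+'0.png'); print(n,c[2],c[1][:,2],c[0][0,0])
a=cv2.resize(cv2.imread('pics/top0.png'),(800,600)); cv2.imwrite('pics/top0b.png',a)
a=cv2.resize(cv2.imread('pics/scene0.png'),(800,600)); cv2.imwrite('pics/scene0b.png',a)
E
```

```text
pics
[0.28600301 0.61083904 0.20777183] [ 3.06496400e+00 -6.82154823e-01 -3.38982207e-04] 0.011
top [ 0.4402468  -0.00909552  1.32952841] [ 0.05136719  0.01416553 -0.99857937] 391.22687105904566
scene [ 1.29320042 -0.12478192  1.12113108] [-0.59471544  0.09869339 -0.79785535] 462.9540637613161
wrist [0.35547879 0.57860948 0.37367133] [-0.27424636  0.12637112 -0.95332013] 270.00129032621135
```

View pics/top0b.png

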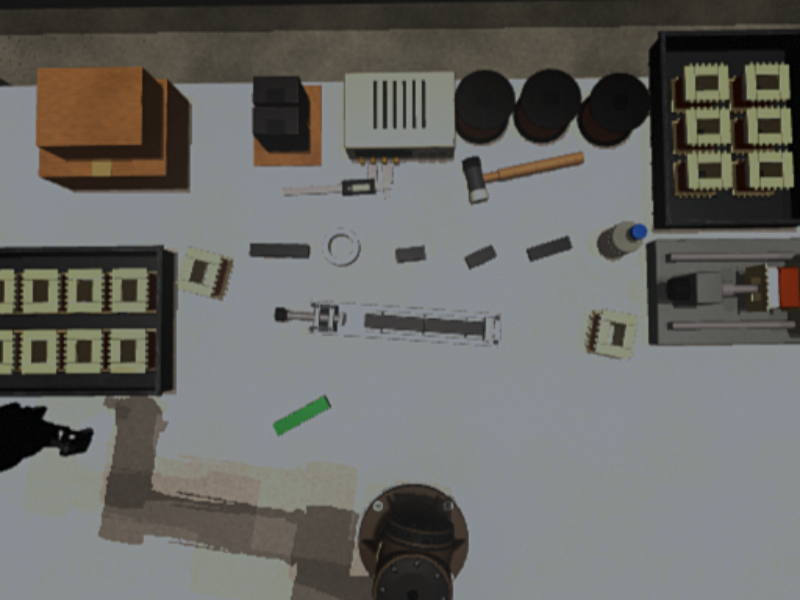

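View pics/scene0b.png

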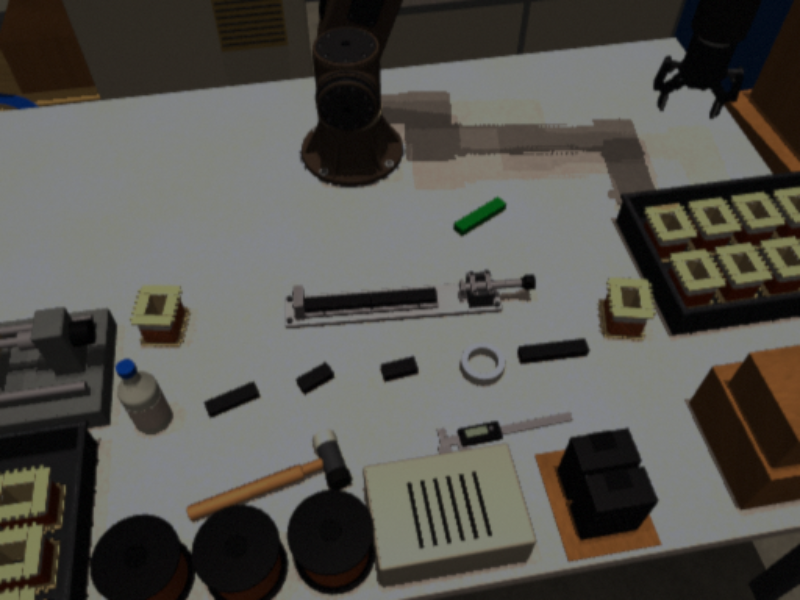

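The top view (800x600) shows the full bar at (280,250), half bars at (410,254) and (480,256), and the odd bar at (549,248). The jig course runs from (365,321) to (487,327), with the stop on the right and the knob at (281,314).

```bash
cat >> h.py <<'E'
def dark(im,c,z,thr=75,roi=None,amin=60):
    """dark blobs -> minAreaRect in world at height z: centre, yaw of long axis, long, short"""
    m=(im.max(2)<thr).astype(np.uint8)
    if roi is not None:
        k=np.zeros_like(m); x0,y0,x1,y1=roi; k[y0:y1,x0:x1]=1; m*=k
    out=[]
    for q in cv2.findContours(m,cv2.RETR_EXTERNAL,cv2.CHAIN_APPROX_NONE)[0]:
        if cv2.contourArea(q)<amin: continue
        P=ray(c,q[:,0,:],z)[:,:2]
        (a,s,_)=r=cv2.minAreaRect((P*1000).astype(np.float32)); b=cv2.boxPoints(r)
        e=[b[1]-b[0],b[2]-b[1]]; l=max(e,key=np.linalg.norm)
        out.append((np.array(a)/1000,np.degrees(np.arctan2(l[1],l[0])),max(s),min(s),q[:,0].mean(0)))
    return out
E
python3 - <<'E'
from h import *
c=cam('top'); im=cv2.imread('pics/top0.png')
for p in [(270,205),(180,161),(240,207),(307,164)]: print(p,im[p[1],p[0]], end=' ')
print()
for thr in(75,95):
  for o in dark(im,c,0.02,thr,(150,145,375,225),40): print(thr,np.round(o[0],4),np.round(o[1:4],1),o[4].round())
c=cam('scene'); im=cv2.imread('pics/scene0.png')
for o in dark(im,c,0.02,60,(120,170,385,270),40): print('sc',np.round(o[0],4),np.round(o[1:4],1),o[4].round())
E
```

```text
(270, 205) [55 55 56] (180, 161) [52 52 53] (240, 207) [59 60 61] (307, 164) [54 56 56] 
75 [ 0.4533 -0.0282] [ 86.  255.6  43.5] [274. 208.]
75 [0.4801 0.2797] [ 0.1 27.  27. ] [180. 201.]
75 [0.6075 0.0031] [-84.8  60.3  28.3] [262. 162.]
75 [ 0.6006 -0.1479] [-63.9  63.3  27.1] [307. 164.]
75 [0.6186 0.2851] [ 89.4 125.7  27.2] [178. 160.]
75 [ 0.6165 -0.2953] [-72.8  93.4  27.7] [351. 159.]
95 [ 0.455  -0.0276] [ 86.  258.6  46.8] [273. 208.]
95 [0.4798 0.2528] [89.5 81.  26.9] [188. 202.]
95 [0.4725 0.1788] [-0.5 53.7 40.4] [210. 203.]
95 [ 0.6002 -0.1489] [-63.9  64.8  28.6] [307. 164.]
95 [0.6077 0.0022] [-83.4  63.4  29.4] [262. 162.]
95 [0.6185 0.2835] [ 89.4 129.   27.2] [179. 160.]
95 [ 0.617  -0.2963] [-73.1  95.6  27.7] [351. 159.]
sc [ 0.6261 -0.2976] [-73.   91.2  34.5] [148. 255.]
sc [ 0.6085 -0.1502] [-65.5  65.3  36.7] [201. 242.]
sc [ 0.6155 -0.0007] [-83.9  64.5  36.3] [255. 236.]
sc [0.6275 0.2813] [ 88.1 129.7  36.7] [353. 224.]
sc [ 0.4586 -0.0366] [ 85.2 273.1  49. ] [233. 193.]
sc [0.4803 0.18  ] [84.6 72.5 51. ] [307. 189.]
sc [0.4749 0.2762] [-38.   65.5  28.8] [336. 184.]
```

Request:
send_rows([
  {"delta_pos": [0.143,-0.387,0],"roll": -0.0128},
  {"delta_pos": [0.143,-0.387,0],"roll": -0.0128},
  {"delta_pos": [0.143,-0.387,0],"roll": -0.0128},
  {"delta_pos": [0.143,-0.387,0],"roll": -0.0128},
  {"delta_pos": [0.143,-0.387,0],"roll": -0.0128},
], hand=1)

```text
t: 0.65
ee_pos: [0.3579, 0.4161, 0.2085]
tool_rot: [2.866, -1.285, -0.0]
ft_force: [-0.3, 0.2, -0.7]
gripper_width: 1.003
gripper_force: 0.0
```

Request:
send_rows([
  {"delta_pos": [0.143,-0.387,0],"roll": -0.0128},
  {"delta_pos": [0.143,-0.387,0],"roll": -0.0128},
  {"delta_pos": [0.143,-0.387,0],"roll": -0.0128},
  {"delta_pos": [0.143,-0.387,0],"roll": -0.0128},
  {"delta_pos": [0.143,-0.387,0],"roll": -0.0128},
])

```text
t: 1.15
ee_pos: [0.4293, 0.2226, 0.2088]
tool_rot: [-2.552, 1.832, 0.0]
ft_force: [1.3, 0.7, -0.1]
gripper_width: 0.994
gripper_force: 0.0
```

Request:
send_rows([
  {"delta_pos": [0.143,-0.387,0],"roll": -0.0128},
  {"delta_pos": [0.143,-0.387,0],"roll": -0.0128},
  {"delta_pos": [0.143,-0.387,0],"roll": -0.0128},
  {"delta_pos": [0.143,-0.387,0],"roll": -0.0128},
  {"delta_pos": [0.143,-0.387,0],"roll": -0.0128},
])

```text
t: 1.65
ee_pos: [0.5008, 0.0292, 0.2088]
tool_rot: [-2.135, 2.305, 0.0]
ft_force: [1.1, 0.8, 0.4]
gripper_width: 1.001
gripper_force: 0.0
```

```bash
python3 - <<'E'
from h import *
c,im=snap('wrist','w1.png'); cv2.imwrite('pics/w1b.png',cv2.resize(im,(800,600)))
s=ctrl.sense(); print(s['t'],s['ee_pos'],R.from_rotvec(s['tool_rot']).as_matrix()[:,1],s['q'],s['ft_force'])
for o in dark(im,c,0.02,75,None,150): print(np.round(o[0],4),np.round(o[1:4],1),o[4].round())
E
```

```text
1.7 [0.50187946 0.02516462 0.20852738] [-9.96545344e-01  8.30496086e-02  3.74800145e-04] [ 0.4426281   0.07291107 -0.36022006  0.00117808 -1.13871955 -0.5262671 ] [ 2.43089725 -3.10251267 -0.06365829]
[0.4671 0.1708] [-19.1  64.8  36.5] [285. 256.]
[0.5197 0.2815] [ -4.4 909.  283.4] [245. 331.]
[0.7484 0.1078] [-87.2  70.4  34.3] [ 88. 230.]
[ 6.054e-01 -4.000e-04] [-83.5  59.1  29.9] [174. 149.]
[0.4586 0.032 ] [ 81.6 142.7  39.9] [286. 162.]
[0.8246 0.0557] [ 69.7 259.5  68. ] [ 15. 194.]
[ 0.7729 -0.1338] [15.1 57.9 28.6] [16. 49.]
[ 0.4479 -0.1184] [85.6 77.  47.3] [289.  36.]
[ 0.5982 -0.1476] [-65.1  62.8  27. ] [159.  22.]
```

View pics/w1b.png

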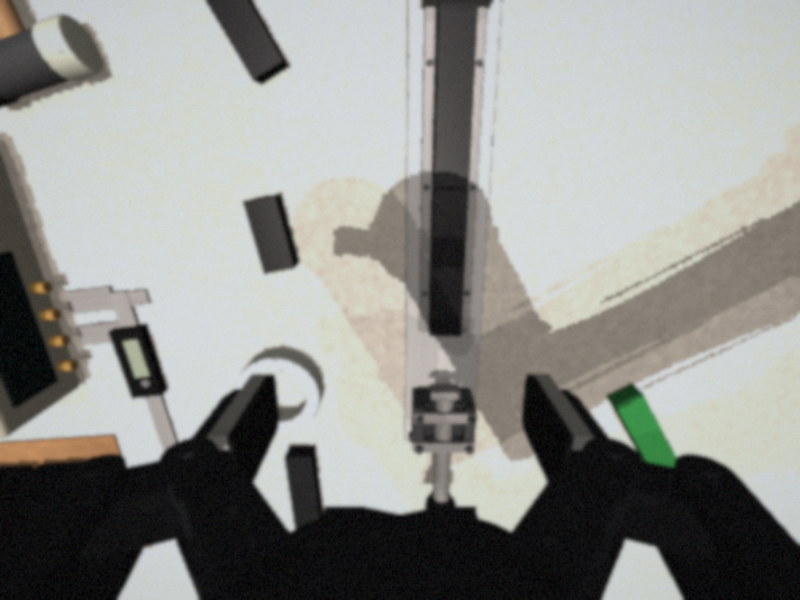

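The wrist view (800x600) shows the course running up the image at columns 432-475, with the stop at the top. Half bars lie at (270,232) and (250,40), and the jaws are at the bottom. I'll fetch the half bar nearest the stop.

Request:
send_rows([
  {"delta_pos": [0.2,-0.36,-0.2],"roll": 0.0168},
  {"delta_pos": [0.2,-0.36,-0.2],"roll": 0.0168},
  {"delta_pos": [0.2,-0.36,-0.2],"roll": 0.0168},
  {"delta_pos": [0.2,-0.36,-0.2],"roll": 0.0168},
  {"delta_pos": [0.2,-0.36,-0.2],"roll": 0.0168},
])

```text
t: 2.2
ee_pos: [0.6012, -0.1507, 0.1076]
tool_rot: [2.668, -1.658, -0.0]
ft_force: [1.5, 1.1, 0.1]
gripper_width: 1.0
gripper_force: 0.0
```

Request:
send_rows([
  {"delta_pos": [0,0,0],"roll": 0},
  {"delta_pos": [0,0,0],"roll": 0},
], hand=0.7)

```text
t: 2.4
ee_pos: [0.6, -0.1502, 0.1071]
tool_rot: [2.661, -1.667, -0.004]
ft_force: [-0.2, 0.7, 0.3]
gripper_width: 0.707
gripper_force: 0.0
```

```bash
python3 - <<'E'
from h import *
s=ctrl.sense(); y=R.from_rotvec(s['tool_rot']).as_matrix()[:,1]; print(s['t'],s['ee_pos'],np.degrees(np.arctan2(y[1],y[0])))
c,im=snap('wrist','w2.png')
print(proj(c,[.6,-.148,.02]))
for o in dark(im,c,0.02,75,None,150): print(np.round(o[0],4),np.round(o[1:4],1),o[4].round())
E
```

```text
2.4 [ 0.59998937 -0.15018928  0.10711723] -154.12296724388943
[[254.02719851 188.85682394]]
[ 0.533  -0.0174] [ 25.6 649.4 223.4] [255. 325.]
[ 0.6025 -0.1525] [-65.2  64.   26.8] [254. 183.]
[ 0.8224 -0.0392] [ 90.  112.7  17.7] [  6. 185.]
[ 0.7878 -0.1364] [11.2 80.1 38.8] [ 62. 114.]
[ 0.8424 -0.1687] [-80.1  56.2   7.3] [ 3. 45.]
[ 0.6149 -0.2845] [-72.8  63.8  26.4] [306.  45.]
```

Request:
send_rows([
  {"delta_pos": [0.01,-0.01,-0.4],"roll": 0},
  {"delta_pos": [0,0,-0.4],"roll": 0},
  {"delta_pos": [0,0,-0.1],"roll": 0},
  {"delta_pos": [0,0,-0.04],"roll": 0},
  {"delta_pos": [0,0,0],"roll": 0},
])

```text
t: 2.95
ee_pos: [0.6026, -0.1496, 0.0161]
tool_rot: [-2.665, 1.662, -0.002]
ft_force: [-0.6, 0.2, 0.6]
gripper_width: 0.701
gripper_force: 0.0
```

Request:
send_rows([
  {"delta_pos": [0,0,0],"roll": 0},
  {"delta_pos": [0,0,0],"roll": 0},
  {"delta_pos": [0,0,0],"roll": 0},
  {"delta_pos": [0,0,0],"roll": 0},
  {"delta_pos": [0,0,0],"roll": 0},
], hand=0)

```text
t: 3.45
ee_pos: [0.6018, -0.1502, 0.015]
tool_rot: [-2.664, 1.664, -0.001]
ft_force: [-0.5, -0.0, 0.7]
gripper_width: 0.001
gripper_force: 0.0
```

```bash
python3 - <<'E'
from h import *
s=ctrl.sense(); print(s['gripper_width'],s['gripper_force'],s['ee_pos'])
c,im=snap('wrist','w3.png'); c2,im2=snap('scene','s3.png')
cv2.imwrite('pics/v3.png',np.hstack([cv2.resize(im,(400,300)),cv2.resize(im2[190:290,140:273],(400,300))]))
E
```

```text
0.000597487024005139 0.0 [ 0.60180201 -0.15024568  0.01500373]
```

View pics/v3.png

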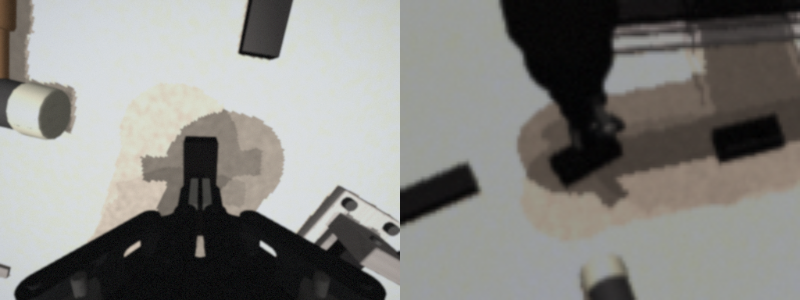

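```bash
python3 - <<'E'
from h import *
s=ctrl.sense(); T=R.from_rotvec(s['tool_rot']).as_matrix(); p=np.array(s['ee_pos'])
cw=cam('wrist'); cs=cam('scene')
for z in(0.011,0,-0.008,-.02):
    P=p+T[:,2]*z; print(z,P.round(3),'wrist800',(proj(cw,P)*400/512).round(),'scenecrop',((proj(cs,P)-[140,190])*3+[400,0]).round())
im=cv2.imread('pics/s3.png'); iw=cv2.imread('pics/w3.png')
for n in ('s3','scene0'):
  im=cv2.imread('pics/%s.png'%n)
  for o in dark(im,cs,0.02,60,(180,225,222,262),40): print(n,np.round(o[0],4),np.round(o[1:4],1),o[4].round())
P=cw[2]; print(P-p, T.T@(P-p))
big=np.hstack([cv2.resize(iw[150:270,190:330],(420,360)),cv2.convertScaleAbs(cv2.resize(cv2.imread('pics/s3.png')[215:265,175:230],(396,360),interpolation=cv2.INTER_CUBIC)[:,:380],alpha=2.2)]);cv2.imwrite('pics/v4.png',big)
E
```

```text
0.011 [ 0.602 -0.15   0.004] wrist800 [[199. 170.]] scenecrop [[585. 158.]]
0 [ 0.602 -0.15   0.015] wrist800 [[199. 176.]] scenecrop [[584. 152.]]
-0.008 [ 0.602 -0.15   0.023] wrist800 [[199. 180.]] scenecrop [[583. 147.]]
-0.02 [ 0.602 -0.15   0.035] wrist800 [[199. 187.]] scenecrop [[582. 140.]]
s3 [ 0.5976 -0.148 ] [-10.2  88.   68.9] [201. 237.]
scene0 [ 0.6085 -0.1502] [-65.5  65.3  36.7] [201. 242.]
[ 0.03333774 -0.06912945  0.16581324] [ 0.07675403  0.0003693  -0.16581013]
```

View pics/v4.png

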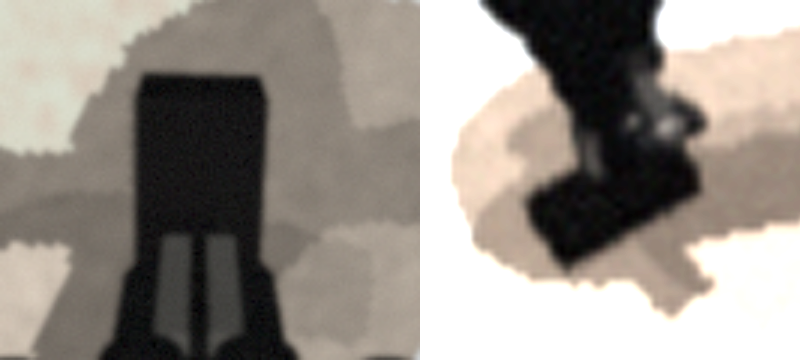

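The view shows the shut fingertips lying over the bar's top, and the bar has not moved. The tips therefore stand higher than the TCP figure suggests. I'll open again and go lower in small steps, watching the force.

Request:
send_rows([
  {"delta_pos": [0,0,0.1],"roll": 0},
  {"delta_pos": [0,0,0],"roll": 0},
  {"delta_pos": [0,0,0],"roll": 0},
  {"delta_pos": [0,0,-0.1],"roll": 0},
  {"delta_pos": [0,0,-0.02],"roll": 0},
], hand=0.55)

```text
t: 4.05
ee_pos: [0.6007, -0.1501, 0.0112]
tool_rot: [2.664, -1.664, -0.003]
ft_force: [0.1, -0.1, -0.5]
gripper_width: 0.553
gripper_force: 0.0
```

Request:
send_rows([
  {"delta_pos": [0,0,-0.03],"roll": 0},
  {"delta_pos": [0,0,0],"roll": 0},
])

```text
t: 4.25
ee_pos: [0.6011, -0.1502, 0.0088]
tool_rot: [2.664, -1.664, -0.002]
ft_force: [-0.1, -0.6, -0.4]
gripper_width: 0.551
gripper_force: 0.0
```

```bash
python3 - <<'E'
from h import *
s=ctrl.sense(); print(s['t'],s['ee_pos'],s['ft_force'],s['gripper_width'])
c,im=snap('wrist','w5.png')
cs=snap('scene','s5.png')[1]
big=np.hstack([cv2.convertScaleAbs(cv2.resize(im[150:270,190:330],(420,360)),alpha=2),cv2.convertScaleAbs(cv2.resize(cs[215:265,175:230],(396,360),interpolation=cv2.INTER_CUBIC)[:,:380],alpha=3)]);cv2.imwrite('pics/v5.png',big)
E
```

```text
4.25 [ 0.60112754 -0.15019698  0.00881201] [-0.05926808 -0.55957692 -0.38108515] 0.5511951736161741
```

View pics/v5.png

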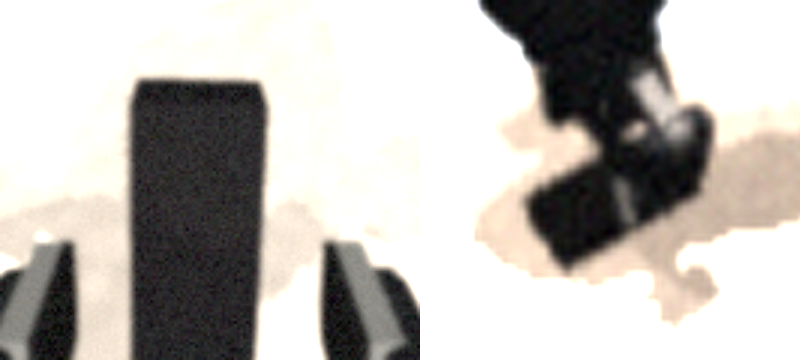

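The jaws are astride the bar at (132..262), but the tips at row 242 look larger in scale than the bar's top, so they are still well above the bench. I'll descend in small steps with a force check.

Request:
send_rows([
  {"delta_pos": [0,0,-0.025],"roll": 0},
  {"delta_pos": [0,0,-0.015],"roll": 0},
])

```text
t: 4.55
ee_pos: [0.6017, -0.1502, 0.0056]
tool_rot: [-2.665, 1.664, -0.0]
ft_force: [-0.3, 0.2, 0.8]
gripper_width: 0.552
gripper_force: 0.0
```

Request:
send_rows([
  {"delta_pos": [0,0,-0.02],"roll": 0},
  {"delta_pos": [0,0,0],"roll": 0},
])

```text
t: 4.75
ee_pos: [0.6015, -0.1502, 0.0034]
tool_rot: [2.665, -1.664, -0.001]
ft_force: [-0.6, -0.2, -1.0]
gripper_width: 0.553
gripper_force: 0.0
```

Request:
send_rows([
  {"delta_pos": [0,0,-0.03],"roll": 0},
  {"delta_pos": [0,0,-0.01],"roll": 0},
])

```text
t: 4.95
ee_pos: [0.6015, -0.1502, -0.0006]
tool_rot: [2.665, -1.664, -0.0]
ft_force: [-1.1, 0.3, 0.2]
gripper_width: 0.55
gripper_force: 0.0
```

Request:
send_rows([
  {"delta_pos": [0,0,-0.03],"roll": 0},
  {"delta_pos": [0,0,0],"roll": 0},
])

```text
t: 5.15
ee_pos: [0.6014, -0.1502, -0.0038]
tool_rot: [2.664, -1.664, -0.001]
ft_force: [-0.4, 0.8, 0.1]
gripper_width: 0.551
gripper_force: 0.0
```

```bash
python3 - <<'E'
from h import *
s=ctrl.sense(); print(s['t'],s['ee_pos'],s['ft_force'],s['gripper_width'])
c,im=snap('wrist','w6.png')
print([ (r, np.where(im[r,190:330].max(1)<75)[0][[0,-1]]+190) for r in (200,215)])
# inner pad tip columns along rows: dark runs
for r in range(222,262,6):
    d=(im[r,150:370].max(1)<110).astype(int); e=np.where(np.diff(d))[0]+151; print(r,e)
E
```

```text
5.15 [ 0.60135885 -0.15018665 -0.00378695] [-0.38141652  0.78692978  0.09025662] 0.5511497667293105
[(200, array([232, 280])), (215, array([232, 279]))]
222 [231 280]
228 [231 280]
234 [200 216 231 281 297 312]
240 [189 216 231 280 296 323]
246 [186 217 231 280 296 327]
252 [183 217 231 280 296 330]
258 [180 217 231 279 296 333]
```

Request:
send_rows([
  {"delta_pos": [0,0,-0.03],"roll": 0},
  {"delta_pos": [0,0,-0.03],"roll": 0},
])

```text
t: 5.4
ee_pos: [0.6018, -0.1502, -0.0094]
tool_rot: [-2.665, 1.664, -0.0]
ft_force: [0.2, -0.1, -0.4]
gripper_width: 0.55
gripper_force: 0.0
```

Request:
send_rows([
  {"delta_pos": [0,0,-0.03],"roll": 0},
  {"delta_pos": [0,0,0],"roll": 0},
])

```text
t: 5.6
ee_pos: [0.6012, -0.1502, -0.0129]
tool_rot: [2.664, -1.664, -0.001]
ft_force: [-0.4, 0.9, 0.2]
gripper_width: 0.548
gripper_force: 0.0
```

```bash
python3 - <<'E'
from h import *
s=ctrl.sense(); print(s['t'],s['ee_pos'],s['ft_force'],s['gripper_width'])
c,im=snap('wrist','w7.png')
for r in range(216,262,6):
    d=(im[r,150:370].max(1)<110).astype(int); e=np.where(np.diff(d))[0]+151; print(r,e)
E
```

```text
5.6 [ 0.60124972 -0.15019543 -0.01290841] [-0.40852905  0.87144397  0.19614154] 0.5475350974540331
216 [230 282]
222 [229 282]
228 [229 282]
234 [200 216 229 282 297 312]
240 [189 217 229 282 296 323]
246 [184 217 230 281 296 328]
252 [183 217 230 281 296 330]
258 [180 217 229 281 296 333]
```

Request:
send_rows([
  {"delta_pos": [0,0,-0.02],"roll": 0},
  {"delta_pos": [0,0,-0.015],"roll": 0},
  {"delta_pos": [0,0,0],"roll": 0},
])

```text
t: 5.95
ee_pos: [0.6015, -0.1502, -0.016]
tool_rot: [2.665, -1.664, -0.0]
ft_force: [-0.7, 0.3, 0.3]
gripper_width: 0.547
gripper_force: 0.0
```

Request:
send_rows([
  {"delta_pos": [0,0,0],"roll": 0},
  {"delta_pos": [0,0,0],"roll": 0},
  {"delta_pos": [0,0,0],"roll": 0},
  {"delta_pos": [0,0,0],"roll": 0},
], hand=0)

```text
t: 6.35
ee_pos: [0.6019, -0.1502, -0.0154]
tool_rot: [-2.665, 1.664, -0.001]
ft_force: [-0.6, 0.3, 3.4]
gripper_width: 0.309
gripper_force: 59.5
```

Gripped (59 N, TCP z −0.0155 with the bar on the bench). I'll lift it and carry it to the jig.

Request:
send_rows([
  {"delta_pos": [0,0,0.05],"roll": 0},
  {"delta_pos": [0,0,0.25],"roll": 0},
  {"delta_pos": [0,0,0.4],"roll": 0},
  {"delta_pos": [-0.29,0.34,0.1],"roll": -0.0168},
  {"delta_pos": [-0.29,0.34,0.1],"roll": -0.0168},
])

```text
t: 6.85
ee_pos: [0.5434, -0.082, 0.0749]
tool_rot: [-2.468, 1.943, -0.001]
ft_force: [0.2, 0.9, -2.3]
gripper_width: 0.307
gripper_force: 59.2
```

Request:
send_rows([
  {"delta_pos": [-0.29,0.34,0.1],"roll": -0.0168},
  {"delta_pos": [-0.29,0.34,0.1],"roll": -0.0168},
  {"delta_pos": [-0.29,0.34,0.1],"roll": -0.0168},
  {"delta_pos": [0,0,0],"roll": 0},
  {"delta_pos": [0,0,0],"roll": 0},
])

```text
t: 7.35
ee_pos: [0.4564, 0.0208, 0.1049]
tool_rot: [-2.142, 2.297, -0.0]
ft_force: [0.5, 0.4, -1.6]
gripper_width: 0.311
gripper_force: 59.4
```

```bash
python3 - <<'E'
from h import *
s=ctrl.sense(); y=R.from_rotvec(s['tool_rot']).as_matrix()[:,1]; print(s['t'],s['ee_pos'],np.degrees(np.arctan2(y[1],y[0])),s['gripper_width'],s['gripper_force'],s['ft_force'])
c,im=snap('wrist','w8.png'); cv2.imwrite('pics/w8b.png',cv2.resize(im,(800,600)))
E
```

```text
7.35 [0.4564037  0.02081634 0.1048992 ] 176.00045713989508 0.3114211430265261 59.40734803676605 [ 0.45063914  0.41003106 -1.61705   ]
```

View pics/w8b.png

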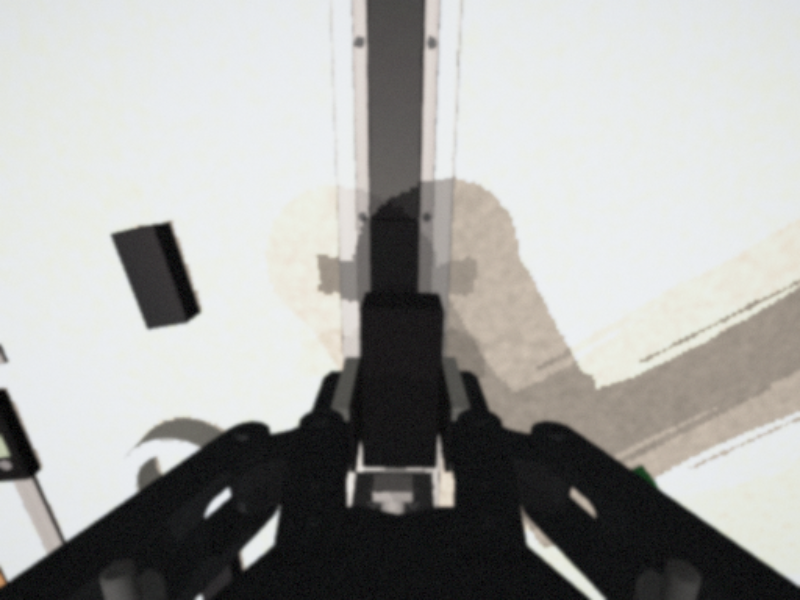

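The wrist view shows the held half bar at (362..440, 295..465) squarely in the jaws. The first course sits at columns 367-425 with its joint at row 217. I'll measure the two relative to each other.

```bash
cat >> h.py <<'E'
def edges(im,c,rows,lo,hi,z):
    """strongest dark-band left/right edges per row -> world lines (pt at mean, yaw deg), left/right"""
    g=cv2.GaussianBlur(im,(5,5),1).max(2).astype(float); out=[]
    L=[];Rr=[]
    for r in rows:
        d=np.diff(g[r]); m=(lo+hi)//2
        for k,S,seg in((0,L,d[lo:m]*-1),(m-lo,Rr,d[m:hi])):
            i=int(np.argmax(seg)); 
            if 0<i<len(seg)-1:
                a,b,e=seg[i-1:i+2]; S.append((lo+k+i+.5+(a-e)/(2*(a-2*b+e)),r))
    for S in(L,Rr):
        P=ray(c,np.array(S),z)[:,:2]; vx,vy,x,y=cv2.fitLine((P*1000).astype(np.float32),cv2.DIST_HUBER,0,.01,.01).ravel()
        res=np.abs((P*1000-[x,y])@[-vy,vx]); out.append((x/1000,y/1000,np.degrees(np.arctan2(vy,vx))%180,np.median(res)))
    return out
def at(l,y): return l[0]+(y-l[1])/np.tan(np.radians(l[2]))
E
python3 - <<'E'
from h import *
c,im=cam('wrist'),cv2.imread('pics/w8.png')
e=edges(im,c,range(5,105),225,285,0.032)
for l in e: print('low',np.round(l,4))
h=edges(im,c,range(195,228),222,295,0.1404)
for l in h: print('held',np.round(l,4))
for y in(-.02,-.1): print(y,[round(at(l,y),4) for l in e])
# held front edge & low joint & stop
g=cv2.GaussianBlur(im,(5,5),1).max(2).astype(int)
print('col profile',g[170:205,250:256].mean(1).round().astype(int)); print(g[130:150,252:258].mean(1).round().astype(int)); print(g[0:8,240:270].mean(1))
print(g[60,215:300])
# top camera estimate of stop/course ends
ct,it=cam('top'),cv2.imread('pics/top0.png'); print(it[208,225:325].max(1)); print(it[205:213,300].max(1))
E
```

```text
low [ 4.64900e-01 -9.36000e-02  8.52585e+01  4.79000e-02]
low [ 4.3620e-01 -9.3600e-02  8.5453e+01  3.7000e-02]
held [ 4.67700e-01 -5.80000e-03  8.44728e+01  3.41000e-02]
held [ 4.40400e-01 -2.10000e-03  8.49545e+01  2.24000e-02]
-0.02 [np.float32(0.471), np.float32(0.4421)]
-0.1 [np.float32(0.4644), np.float32(0.4357)]
col profile [29 29 29 29 28 28 27 27 27 28 27 26 25 24 24 23 22 20 18 17 17 18 19 19
 18 17 19 21 24 26 26 26 26 26 27]
[43 41 38 34 33 31 30 29 28 26 24 24 27 29 30 30 29 29 29 29]
[75.23333333 75.2        75.4        75.7        76.         76.23333333
 76.53333333 76.9       ]
[236 238 239 239 240 240 240 239 238 235 230 223 220 220 222 222 222 218
 207 182 144 110  92  88  89  89  88  88  88  88  89  89  90  90  90  89
  90  90  89  89  89  89  89  88  88  88  88  89  89  89  88  87  86  87
 100 132 173 204 219 222 221 219 215 211 211 220 232 238 240 239 239 239
 240 239 237 234 230 227 229 234 237 238 238 238 238]
[148 149 148 148 149 149 150 143  77  57  58  65  64  65  61  59  59  60
  60  60  60  58  59  58  61  60  61  61  63  61  62  62  64  61  62  62
  61  62  62  63  63  61  63  62  63  58  38  61  64  62  63  61  62  63
  61  63  62  62  60  62  61  63  60  61  61  62  59  61  60  60  60  59
  59  59  59  58  58  61  58  60  60  60  60  55  45  66 152 147 143 140
 135 117 150 151 146 129 144 146 148 147]
[119  63  58  58  60  60  59  57]
```

```bash
python3 - <<'E'
from h import *
c=cam('wrist')
print('joint',ray(c,[255,140.5],.032),'front top',ray(c,[257,197.5],.1404),'front bot',ray(c,[257,187.5],.1204))
ct,it=cam('top'),cv2.imread('pics/top0.png')
print('top joint',ray(ct,[271,208],.032),'stop end',ray(ct,[310,208.5],.032),'other',ray(ct,[233,206],.032))
E
```

```text
joint [[ 0.45345146 -0.02705353  0.032     ]] front top [[ 0.45323957 -0.0117981   0.1404    ]] front bot [[ 0.45320825 -0.01100725  0.1204    ]]
top joint [[ 0.45382477 -0.02543464  0.032     ]] stop end [[ 0.45106963 -0.15438883  0.032     ]] other [[0.46153422 0.10056679 0.032     ]]
```

Request:
send_rows([
  {"delta_pos": [-0.02,-0.35,0],"roll": 0.0017},
  {"delta_pos": [-0.02,-0.35,0],"roll": 0},
  {"delta_pos": [-0.02,-0.35,-0.1],"roll": 0},
  {"delta_pos": [-0.018,-0.335,-0.2],"roll": 0},
  {"delta_pos": [0,0,-0.25],"roll": 0},
])

```text
t: 7.9
ee_pos: [0.4489, -0.1226, 0.0485]
tool_rot: [-2.146, 2.294, -0.001]
ft_force: [0.2, 1.3, -2.9]
gripper_width: 0.307
gripper_force: 59.4
```

Request:
send_rows([
  {"delta_pos": [0,0,-0.1],"roll": 0},
  {"delta_pos": [0,0,0],"roll": 0},
])

```text
t: 8.1
ee_pos: [0.4478, -0.1199, 0.0377]
tool_rot: [2.147, -2.289, -0.003]
ft_force: [-0.3, -0.0, -1.6]
gripper_width: 0.31
gripper_force: 60.7
```

```bash
python3 - <<'E'
from h import *
s=ctrl.sense(); y=R.from_rotvec(s['tool_rot']).as_matrix()[:,1]; print(s['t'],s['ee_pos'],np.degrees(np.arctan2(y[1],y[0])),s['gripper_width'],s['gripper_force'],s['ft_force'])
c,im=snap('wrist','w9.png'); cv2.imwrite('pics/w9b.png',cv2.convertScaleAbs(cv2.resize(im[100:300,150:406],(768,600)),alpha=1.6))
E
```

```text
8.1 [ 0.44776784 -0.11989202  0.03770708] 176.32289378300987 0.310395885900503 60.6838595867157 [-0.25422485 -0.00441164 -1.62364116]
```

View pics/w9b.png

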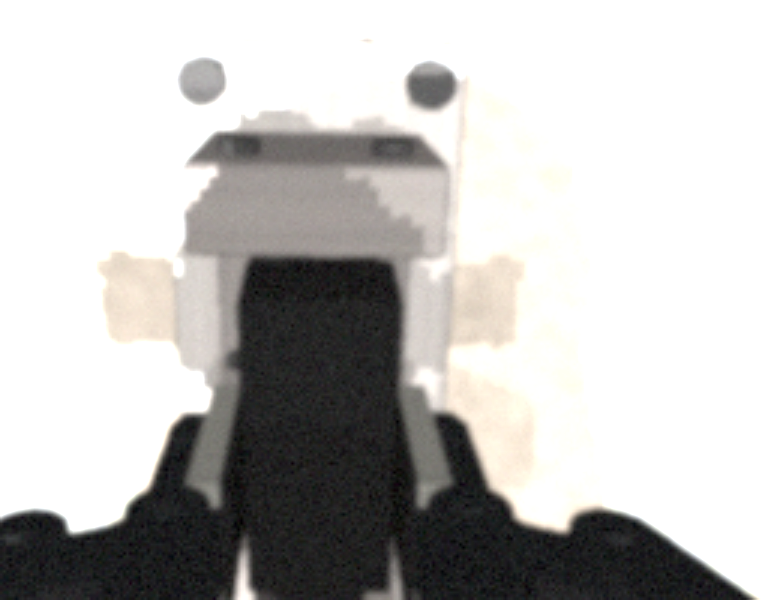

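The view shows the stop's course-side edge at crop row 254, columns 188-447. The held bar's front face is at rows 262-297, columns 243-400. I'll compute the offsets.

```bash
python3 - <<'E'
from h import *
c=cam('wrist'); im=cv2.imread('pics/w9.png'); f=lambda u,v,z:ray(c,[150+u/3,100+v/3],z)[0].round(4)
zb=.0377+.0155
print('stop edge',f(189,252,.056),f(446,252,.056)); print('bar front bot',f(320,262,zb),'top',f(320,297,zb+.02))
h=edges(im,c,range(205,240),222,292,zb+.02)
for l in h: print('held',np.round(l,4), at(l,-.12))
r=edges(im,c,range(188,222),205,302,.02)
for l in r: print('railout',np.round(l,4), at(l,-.12))
g=cv2.GaussianBlur(im,(3,3),1).max(2).astype(int); print(g[195,200:310]); print(g[215,200:310])
E
```

```text
stop edge [ 0.4702 -0.1548  0.056 ] [ 0.4214 -0.1517  0.056 ]
bar front bot [ 0.4455 -0.1504  0.0532] top [ 0.4456 -0.1502  0.0732]
held [ 0.4609 -0.1401 83.6846  0.2247] 0.46312803
held [ 4.32200e-01 -1.38200e-01  8.67403e+01  7.59000e-02] 0.4332735
railout [ 0.4701 -0.1295 45.3233  2.4411] 0.47941735
railout [ 0.4275 -0.1255 91.4174  0.4423] 0.42736626
[149 150 150 151 151 150 146 141 136 135 137 138 138 137 138 138 138 138
 137 136 134 130 120 109 103 101 102 101  97  86  64  39  23  18  17  17
  17  16  15  16  17  16  15  15  17  17  17  17  18  19  18  18  18  18
  18  19  19  20  19  18  18  19  18  19  20  17  15  15  16  16  16  17
  17  17  18  19  19  19  17  17  21  32  52  76  93 107 120 129 134 135
 135 135 135 136 137 138 137 133 129 128 132 141 149 153 153 151 149 147
 145 144]
[213 213 212 212 212 210 201 182 159 143 138 137 137 137 138 139 139 138
 137 136 135 132 125 116 107 102  98  94  82  61  40  27  23  23  23  21
  22  23  23  24  25  23  21  22  22  22  23  24  25  25  24  23  23  24
  25  25  23  23  24  24  23  24  23  23  23  23  23  23  24  23  23  24
  23  23  23  23  23  22  21  21  23  28  41  64  91 114 129 135 137 136
 135 135 135 136 136 134 131 129 130 139 152 161 164 163 164 165 167 168
 170 173]
```

Lateral alignment is within 0.5 mm and the gap to the stop is about 3 mm. I'll lower it gently.

Request:
send_rows([
  {"delta_pos": [0,0,-0.08],"roll": 0},
  {"delta_pos": [0,0,-0.06],"roll": 0},
  {"delta_pos": [0,0,-0.03],"roll": 0},
  {"delta_pos": [0,0,0],"roll": 0},
])

```text
t: 8.55
ee_pos: [0.4485, -0.1186, 0.0217]
tool_rot: [2.151, -2.289, -0.001]
ft_force: [0.5, 0.4, -1.9]
gripper_width: 0.311
gripper_force: 60.7
```

Request:
send_rows([
  {"delta_pos": [0,0,-0.01],"roll": 0},
  {"delta_pos": [0,0,-0.01],"roll": 0},
])

```text
t: 8.75
ee_pos: [0.4491, -0.1186, 0.0204]
tool_rot: [-2.151, 2.289, -0.001]
ft_force: [-0.5, -0.4, -1.6]
gripper_width: 0.31
gripper_force: 60.7
```

Request:
send_rows([
  {"delta_pos": [0,0,-0.01],"roll": 0},
  {"delta_pos": [0,0,-0.01],"roll": 0},
  {"delta_pos": [0,0,0],"roll": 0},
])

```text
t: 9.05
ee_pos: [0.449, -0.1187, 0.0183]
tool_rot: [-2.151, 2.29, -0.0]
ft_force: [-0.6, 0.5, -0.5]
gripper_width: 0.313
gripper_force: 60.8
```

Request:
send_rows([
  {"delta_pos": [0,0,-0.01],"roll": 0},
  {"delta_pos": [0,0,0],"roll": 0},
])

```text
t: 9.25
ee_pos: [0.449, -0.1188, 0.0178]
tool_rot: [-2.151, 2.29, -0.001]
ft_force: [-2.2, -0.6, 7.5]
gripper_width: 0.313
gripper_force: 61.9
```

Contact at 7.5 N. I'll release and rise.

Request:
send_rows([
  {"delta_pos": [0,0,0],"roll": 0},
  {"delta_pos": [0,0,0],"roll": 0},
  {"delta_pos": [0,0,0.1],"roll": 0},
  {"delta_pos": [0,0,0.3],"roll": 0},
  {"delta_pos": [0,0,0.4],"roll": 0},
], hand=0.5)

```text
t: 9.75
ee_pos: [0.4475, -0.1188, 0.0974]
tool_rot: [2.149, -2.288, -0.004]
ft_force: [0.7, -0.3, 0.4]
gripper_width: 0.499
gripper_force: 0.0
```

Request:
send_rows([
  {"delta_pos": [0.1,0.35,0],"roll": 0},
  {"delta_pos": [0.1,0.35,0],"roll": 0},
  {"delta_pos": [0.1,0.35,0],"roll": 0},
  {"delta_pos": [0,0,0],"roll": 0},
  {"delta_pos": [0,0,0],"roll": 0},
])

```text
t: 10.25
ee_pos: [0.4789, -0.013, 0.0977]
tool_rot: [-2.153, 2.288, -0.0]
ft_force: [0.5, 0.1, -0.3]
gripper_width: 0.499
gripper_force: 0.0
```

```bash
python3 - <<'E'
from h import *
s=ctrl.sense(); y=R.from_rotvec(s['tool_rot']).as_matrix()[:,1]; print(s['t'],s['ee_pos'],np.degrees(np.arctan2(y[1],y[0])),s['gripper_width'],s['ft_force'])
c,im=snap('wrist','w10.png')
ct,it=snap('scene','s10.png')
big=np.hstack([cv2.resize(im,(440,330)),cv2.resize(it[150:260,170:283],(340,330))]); cv2.imwrite('pics/v10.png',big)
E
```

```text
10.25 [ 0.47894105 -0.01299916  0.09766599] 176.51109029616705 0.49902669789451665 [ 0.47111565  0.10875001 -0.31194098]
```

View pics/v10.png

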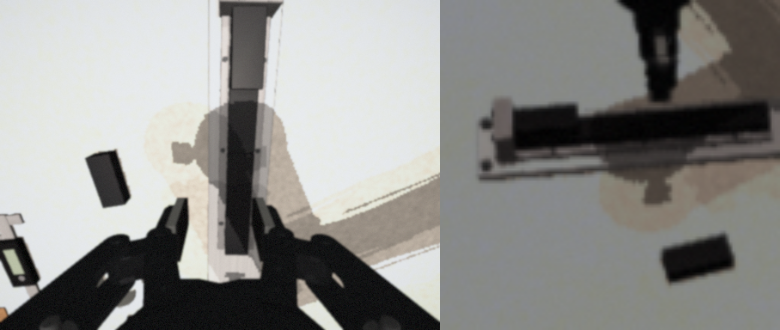

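The half bar sits flat against the stop end of the course, with its top at (232..266, 8..88). Next is a numeric flushness check, then on to the full bar.

```bash
python3 - <<'E'
from h import *
c,im=cam('wrist'),cv2.imread('pics/w10.png')
h=edges(im,c,range(25,95),255,325,.052); l=edges(im,c,range(185,228),245,310,.032)
for k in h+l: print(np.round(k,4))
for Y in(-.118,-.06,-.02): print(Y,[(round((at(q[0],Y)+at(q[1],Y))/2,4),round(at(q[0],Y)-at(q[1],Y),4)) for q in(h,l)])
g=cv2.GaussianBlur(im,(3,3),1).max(2).astype(int); print(g[95:112,285:292].mean(1).round()); print(g[0:25,285:292].mean(1).round())
E
```

```text
[ 0.4634 -0.1217 85.7199  0.1669]
[ 4.34100e-01 -1.18200e-01  8.64678e+01  5.53000e-02]
[ 4.74500e-01 -2.90000e-03  7.01973e+01  1.69450e+00]
[4.44300e-01 3.30000e-03 8.54175e+01 6.44000e-02]
-0.118 [(np.float32(0.4489), np.float32(0.0296)), (np.float32(0.4338), np.float32(-0.0015))]
-0.06 [(np.float32(0.4528), np.float32(0.0303)), (np.float32(0.4466), np.float32(0.0147))]
-0.02 [(np.float32(0.4556), np.float32(0.0309)), (np.float32(0.4554), np.float32(0.0259))]
[97. 97. 97. 97. 97. 96. 91. 81. 68. 63. 68. 73. 75. 75. 76. 78. 79.]
[163. 147. 112.  81.  65.  60.  60.  66.  72.  76.  77.  77.  77.  78.
  78.  78.  79.  79.  79.  80.  80.  81.  80.  80.  81.]
```

Request:
send_rows([
  {"delta_pos": [0.25,0.42,0],"roll": 0},
  {"delta_pos": [0.25,0.42,0],"roll": 0.002},
  {"delta_pos": [0.25,0.42,0],"roll": 0.002},
  {"delta_pos": [0.25,0.42,0],"roll": 0.002},
  {"delta_pos": [0.25,0.42,0],"roll": 0.002},
], hand=0.55)

```text
t: 10.85
ee_pos: [0.6047, 0.1966, 0.0973]
tool_rot: [2.206, -2.236, 0.0]
ft_force: [1.2, -0.4, -0.4]
gripper_width: 0.548
gripper_force: 0.0
```

Request:
send_rows([
  {"delta_pos": [0.15,0.42,0],"roll": 0},
  {"delta_pos": [0,0.45,0],"roll": 0},
  {"delta_pos": [0,0,0],"roll": 0},
  {"delta_pos": [0,0,0],"roll": 0},
])

```text
t: 11.25
ee_pos: [0.6186, 0.2831, 0.0965]
tool_rot: [2.207, -2.234, -0.0]
ft_force: [-0.8, 0.4, -0.5]
gripper_width: 0.551
gripper_force: 0.0
```

```bash
python3 - <<'E'
from h import *
s=ctrl.sense(); y=R.from_rotvec(s['tool_rot']).as_matrix()[:,1]; print(s['t'],s['ee_pos'],np.degrees(np.arctan2(y[1],y[0])),s['gripper_width'],s['ft_force'])
c,im=snap('wrist','w11.png'); print(proj(c,[[.6185,.2845,.02],[.6185,.2215,.02],[.6185,.3475,.02]]))
for o in dark(im,c,0.02,75,(150,80,360,225),150): print(np.round(o[0],4),np.round(o[1:4],1),o[4].round())
h=edges(im,c,range(160,220),215,297,.02)
for k in h: print(np.round(k,4))
g=cv2.GaussianBlur(im,(3,3),1).max(2).astype(int); print(g[60:200:5,256]); print(g[180,200:312])
E
```

```text
11.25 [0.61863613 0.2830944  0.0965008 ] 179.30697334896772 0.5509285246546753 [-0.76543667  0.35545827 -0.46878343]
[[255.16936403 192.10854569]
 [254.22025633 123.44757272]
 [255.98714682 251.26912577]]
[0.6192 0.2698] [88.3 95.5 26.2] [254. 172.]
[6.33400e-01 2.78000e-01 8.78727e+01 8.30000e-02]
[6.06400e-01 2.80900e-01 8.79588e+01 6.24000e-02]
[231 226 234 234 234 163 231 232 232 232 232 232 221  53  41  30  28  27
  29  27  28  27  28  26  23  25  26  27]
[194 169 152 147 146 146 147 149 151 151 151 152 152 151 150 150 150 148
 147 145 145 146 147 149 150 151 151 152 151 150 150 151 151 152 153 153
 153 149 132  99  63  38  29  28  28  26  24  24  25  26  27  28  27  27
  27  24  23  24  26  25  27  28  26  25  26  26  30  47  79 115 139 148
 149 149 149 150 150 150 149 149 149 150 151 152 152 152 151 151 150 150
 150 151 153 155 155 154 153 151 151 151 151 149 146 144 144 146 149 154
 163 174 181 183]
```

Request:
send_rows([
  {"delta_pos": [0.01,0.015,-0.4],"roll": 0},
  {"delta_pos": [0,0,-0.4],"roll": 0},
  {"delta_pos": [0,0,-0.2],"roll": 0},
  {"delta_pos": [0,0,-0.08],"roll": 0},
  {"delta_pos": [0,0,-0.04],"roll": 0},
])

```text
t: 11.8
ee_pos: [0.6201, 0.2834, -0.0149]
tool_rot: [2.206, -2.236, 0.0]
ft_force: [1.1, -0.6, 0.2]
gripper_width: 0.548
gripper_force: 0.0
```

Request:
send_rows([
  {"delta_pos": [0,0,0],"roll": 0},
  {"delta_pos": [0,0,0],"roll": 0},
])

```text
t: 12.0
ee_pos: [0.6208, 0.2851, -0.0132]
tool_rot: [-2.206, 2.234, -0.001]
ft_force: [-0.6, 0.3, 0.5]
gripper_width: 0.55
gripper_force: 0.0
```

Request:
send_rows([
  {"delta_pos": [0,0,0],"roll": 0},
  {"delta_pos": [0,0,0],"roll": 0},
  {"delta_pos": [0,0,0],"roll": 0},
  {"delta_pos": [0,0,0],"roll": 0},
], hand=0)

```text
t: 12.4
ee_pos: [0.6208, 0.2854, -0.0131]
tool_rot: [-2.207, 2.233, -0.001]
ft_force: [-1.4, -0.9, 6.1]
gripper_width: 0.306
gripper_force: 60.5
```

Request:
send_rows([
  {"delta_pos": [0,0,0.05],"roll": 0},
  {"delta_pos": [0,0,0.25],"roll": 0},
  {"delta_pos": [0,0,0.4],"roll": 0},
  {"delta_pos": [0,0,0.4],"roll": 0},
  {"delta_pos": [-0.1,-0.2,0.1],"roll": 0},
])

```text
t: 12.9
ee_pos: [0.6129, 0.2677, 0.1103]
tool_rot: [-2.205, 2.227, -0.003]
ft_force: [0.8, 0.0, -1.8]
gripper_width: 0.306
gripper_force: 59.7
```

Request:
send_rows([
  {"delta_pos": [-0.2,-0.37,0],"roll": -0.002},
  {"delta_pos": [-0.2,-0.37,0],"roll": -0.002},
  {"delta_pos": [-0.2,-0.37,0],"roll": -0.002},
  {"delta_pos": [-0.2,-0.37,0],"roll": -0.002},
  {"delta_pos": [-0.2,-0.37,0],"roll": 0},
])

```text
t: 13.4
ee_pos: [0.5083, 0.0784, 0.1051]
tool_rot: [2.15, -2.29, -0.001]
ft_force: [0.6, -0.9, -1.8]
gripper_width: 0.303
gripper_force: 59.6
```

Request:
send_rows([
  {"delta_pos": [-0.2,-0.37,0],"roll": 0},
  {"delta_pos": [-0.2,-0.37,0],"roll": 0},
  {"delta_pos": [-0.145,-0.292,0],"roll": 0},
  {"delta_pos": [0,0,0],"roll": 0},
  {"delta_pos": [0,0,0],"roll": 0},
])

```text
t: 13.9
ee_pos: [0.455, -0.0239, 0.1055]
tool_rot: [-2.149, 2.291, -0.0]
ft_force: [0.3, -0.6, -3.2]
gripper_width: 0.307
gripper_force: 59.7
```

```bash
python3 - <<'E'
from h import *
s=ctrl.sense(); y=R.from_rotvec(s['tool_rot']).as_matrix()[:,1]; print(s['t'],s['ee_pos'],np.degrees(np.arctan2(y[1],y[0])),s['gripper_width'],s['gripper_force'],s['ft_force'])
c,im=snap('wrist','w12.png'); p=s['ee_pos']; zt=p[2]+.0131+.02
print(proj(c,[[.45,-.0228-.063,zt],[.45,-.0228-.063,zt-.02],[.45,-.061-.0268,.052]]))
g=cv2.GaussianBlur(im,(3,3),1).max(2).astype(int)
print('col',[(r,int(g[r,252:260].mean())) for r in range(60,150,2)])
for r in (20,40,130,150): print(r,g[r,205:310])
E
```

```text
13.9 [ 0.45495238 -0.02392578  0.10554498] 176.32368636317227 0.30682997574000825 59.65842604637146 [ 0.3003746  -0.61638515 -3.16136772]
[[256.51827411 137.20779992]
 [256.42088245 133.08536826]
 [256.05959118 122.06323706]]
col [(60, 97), (62, 97), (64, 98), (66, 98), (68, 99), (70, 100), (72, 100), (74, 101), (76, 102), (78, 102), (80, 102), (82, 102), (84, 102), (86, 103), (88, 104), (90, 105), (92, 105), (94, 105), (96, 106), (98, 105), (100, 106), (102, 106), (104, 107), (106, 106), (108, 106), (110, 107), (112, 107), (114, 108), (116, 108), (118, 98), (120, 57), (122, 29), (124, 28), (126, 30), (128, 32), (130, 31), (132, 27), (134, 21), (136, 39), (138, 79), (140, 93), (142, 87), (144, 60), (146, 45), (148, 44)]
20 [238 238 239 239 238 238 237 236 234 230 227 227 232 234 230 219 213 219
 227 231 232 232 232 232 232 232 232 232 232 232 232 232 232 232 232 232
 231 231 231 232 232 231 231 230 231 231 230 230 230 230 230 230 230 230
 230 230 230 229 229 229 229 229 229 229 229 229 229 229 229 229 229 229
 229 229 228 228 228 228 228 228 228 228 227 227 224 217 209 211 225 234
 2
[... 651 characters left out ...]
9  61  51  41  34  32  33  33  31  30  31  32  32  32  32  33
  33  34  33  32  30  31  36  40  43  44  46  61  88 118 137 144 145 143
 142 142 150 162 174 181 183 182 182 182 182 182 179 174 173 178 186 191
 193 194 194 194 195 195 194 192 191 192 194 196 198 198 197]
150 [236 237 238 238 238 237 236 236 237 237 236 234 229 223 222 227 233 235
 236 236 236 234 230 211 170 121  91  84  84  77  64  50  41  37  37  38
  39  39  38  37  36  34  33  37  42  43  42  40  40  41  43  44  45  46
  45  45  45  46  46  46  45  45  44  44  44  44  44  44  45  45  46  46
  46  46  46  46  46  44  45  56  84 124 155 169 172 174 182 192 197 198
 197 196 195 193 191 189 189 192 194 195 196 196 195 195 195]
```

```bash
python3 - <<'E'
from h import *
c,im=cam('wrist'),cv2.imread('pics/w12.png'); zt=.1386
h=edges(im,c,range(148,190),215,300,zt); l=edges(im,c,range(32,110),222,290,.052)
for k in h+l: print(np.round(k,4))
for Y in(-.118,-.0868,-.06): print(Y,[(round((at(q[0],Y)+at(q[1],Y))/2,4),round(at(q[0],Y)-at(q[1],Y),4)) for q in(h,l)])
print('half end',ray(c,[255,119.8],.052),'held front',ray(c,[257,136.7],zt),'half start',ray(c,[255,33],.052))
g=cv2.GaussianBlur(im,(3,3),1).max(2).astype(int);print(g[24:40,250:260].mean(1).round())
E
```

```text
[ 4.65000e-01 -7.02000e-02  8.66729e+01  4.64000e-02]
[ 4.37500e-01 -6.87000e-02  8.53744e+01  2.83000e-02]
[ 4.62900e-01 -1.20700e-01  8.64888e+01  7.20000e-02]
[ 0.4348 -0.1246 86.2412  0.0865]
-0.118 [(np.float32(0.4479), np.float32(0.0287)), (np.float32(0.4491), np.float32(0.0279))]
-0.0868 [(np.float32(0.4501), np.float32(0.028)), (np.float32(0.4511), np.float32(0.0277))]
-0.06 [(np.float32(0.4519), np.float32(0.0274)), (np.float32(0.4528), np.float32(0.0276))]
half end [[ 0.45138828 -0.08899203  0.052     ]] held front [[ 0.45039429 -0.08543258  0.1386    ]] half start [[ 0.4474844  -0.14937137  0.052     ]]
[216. 188. 147. 104.  75.  63.  66.  75.  84.  88.  90.  90.  90.  91.
  91.  92.]
```

Request:
send_rows([
  {"delta_pos": [0.011,-0.01,-0.3],"roll": 0},
  {"delta_pos": [0,0,-0.25],"roll": 0},
  {"delta_pos": [0,0,-0.15],"roll": 0},
  {"delta_pos": [0,0,-0.08],"roll": 0},
  {"delta_pos": [0,0,0],"roll": 0},
])

```text
t: 14.45
ee_pos: [0.4562, -0.024, 0.0263]
tool_rot: [2.15, -2.288, -0.001]
ft_force: [-1.0, 0.6, -2.9]
gripper_width: 0.309
gripper_force: 59.6
```

Request:
send_rows([
  {"delta_pos": [0,0,-0.02],"roll": 0},
  {"delta_pos": [0,0,-0.01],"roll": 0},
  {"delta_pos": [0,0,0],"roll": 0},
])

```text
t: 14.75
ee_pos: [0.4569, -0.0242, 0.0247]
tool_rot: [-2.15, 2.289, -0.001]
ft_force: [0.6, 0.2, -3.8]
gripper_width: 0.307
gripper_force: 59.7
```

Request:
send_rows([
  {"delta_pos": [0,0,-0.02],"roll": 0},
  {"delta_pos": [0,0,-0.01],"roll": 0},
  {"delta_pos": [0,0,0],"roll": 0},
])

```text
t: 15.05
ee_pos: [0.4564, -0.0244, 0.0212]
tool_rot: [2.151, -2.29, -0.0]
ft_force: [-0.0, -0.2, -2.4]
gripper_width: 0.309
gripper_force: 59.7
```

Request:
send_rows([
  {"delta_pos": [0,0,-0.01],"roll": 0},
  {"delta_pos": [0,0,0],"roll": 0},
])

```text
t: 15.25
ee_pos: [0.4564, -0.0244, 0.0201]
tool_rot: [2.151, -2.29, -0.0]
ft_force: [0.5, 1.5, -2.9]
gripper_width: 0.306
gripper_force: 59.7
```

Request:
send_rows([
  {"delta_pos": [0,0,-0.01],"roll": 0},
  {"delta_pos": [0,0,0],"roll": 0},
])

```text
t: 15.45
ee_pos: [0.4564, -0.0244, 0.0191]
tool_rot: [2.151, -2.29, -0.0]
ft_force: [0.0, 0.3, -3.2]
gripper_width: 0.308
gripper_force: 59.7
```

Request:
send_rows([
  {"delta_pos": [0,0,-0.005],"roll": 0},
  {"delta_pos": [0,0,0],"roll": 0},
])

```text
t: 15.65
ee_pos: [0.4565, -0.0244, 0.0189]
tool_rot: [2.151, -2.29, 0.0]
ft_force: [-1.9, 0.5, 1.6]
gripper_width: 0.308
gripper_force: 60.2
```

Request:
send_rows([
  {"delta_pos": [0,0,0],"roll": 0},
  {"delta_pos": [0,0,0],"roll": 0},
  {"delta_pos": [0,0,0.1],"roll": 0},
  {"delta_pos": [0,0,0.3],"roll": 0},
  {"delta_pos": [0,0,0.4],"roll": 0},
], hand=0.55)

```text
t: 16.15
ee_pos: [0.4553, -0.0248, 0.099]
tool_rot: [2.148, -2.288, -0.002]
ft_force: [0.7, -0.2, 0.0]
gripper_width: 0.546
gripper_force: 0.0
```

Request:
send_rows([
  {"delta_pos": [0.4,0.07,0],"roll": 0.008},
  {"delta_pos": [0.4,0.07,0],"roll": 0.008},
  {"delta_pos": [0.4,0.07,0],"roll": 0.008},
  {"delta_pos": [0.3,0.05,0],"roll": 0.002},
  {"delta_pos": [0,0,0],"roll": 0},
])

```text
t: 16.65
ee_pos: [0.6101, 0.0022, 0.099]
tool_rot: [-2.331, 2.105, -0.002]
ft_force: [-1.7, 0.5, -0.1]
gripper_width: 0.552
gripper_force: 0.0
```

Request:
send_rows([
  {"delta_pos": [0,0,0],"roll": 0},
])

```text
t: 16.75
ee_pos: [0.6065, 0.0016, 0.0986]
tool_rot: [2.329, -2.107, -0.001]
ft_force: [-0.7, -0.6, -0.3]
gripper_width: 0.548
gripper_force: 0.0
```

```bash
python3 - <<'E'
from h import *
s=ctrl.sense(); y=R.from_rotvec(s['tool_rot']).as_matrix()[:,1]; print(s['t'],s['ee_pos'],np.degrees(np.arctan2(y[1],y[0]))%360,s['gripper_width'],s['ft_force'])
c,im=snap('wrist','w13.png'); print(proj(c,[.6065,.001,.02]))
for o in dark(im,c,0.02,75,(150,80,360,227),150): print(np.round(o[0],4),np.round(o[1:4],1),o[4].round())
h=edges(im,c,range(165,222),215,297,.02)
for k in h: print(np.round(k,4))
E
```

```text
16.75 [0.60653733 0.00155173 0.0986462 ] 185.74225638195188 0.5475483742450592 [-0.65180065 -0.62984499 -0.33061451]
[[255.16046166 189.31639247]]
[ 0.6094 -0.0008] [-83.6  63.5  26. ] [253. 186.]
[6.22100e-01 4.30000e-03 9.65029e+01 8.71000e-02]
[5.9440e-01 7.6000e-03 9.6174e+01 6.0000e-02]
```

Request:
send_rows([
  {"delta_pos": [0.02,-0.012,-0.4],"roll": 0.001},
  {"delta_pos": [0,0,-0.4],"roll": 0},
  {"delta_pos": [0,0,-0.2],"roll": 0},
  {"delta_pos": [0,0,-0.1],"roll": 0},
  {"delta_pos": [0,0,-0.03],"roll": 0},
])

```text
t: 17.3
ee_pos: [0.6077, 0.0002, -0.0145]
tool_rot: [2.336, -2.099, -0.001]
ft_force: [0.0, -0.6, 0.4]
gripper_width: 0.545
gripper_force: 0.0
```

Request:
send_rows([
  {"delta_pos": [0,0,0],"roll": 0},
  {"delta_pos": [0,0,0],"roll": 0},
])

```text
t: 17.5
ee_pos: [0.6094, 0.0007, -0.0128]
tool_rot: [-2.336, 2.098, -0.002]
ft_force: [0.2, 0.3, 0.1]
gripper_width: 0.552
gripper_force: 0.0
```

Request:
send_rows([
  {"delta_pos": [0,0,0],"roll": 0},
  {"delta_pos": [0,0,0],"roll": 0},
  {"delta_pos": [0,0,0],"roll": 0},
  {"delta_pos": [0,0,0],"roll": 0},
], hand=0)

```text
t: 17.9
ee_pos: [0.6094, 0.0007, -0.0128]
tool_rot: [-2.336, 2.098, -0.002]
ft_force: [-1.6, 0.4, 6.1]
gripper_width: 0.312
gripper_force: 59.6
```

Request:
send_rows([
  {"delta_pos": [0,0,0.05],"roll": 0},
  {"delta_pos": [0,0,0.25],"roll": 0},
  {"delta_pos": [0,0,0.4],"roll": 0},
  {"delta_pos": [0,0,0.4],"roll": 0},
  {"delta_pos": [-0.2,0.1,0.08],"roll": -0.0054},
])

```text
t: 18.4
ee_pos: [0.5927, 0.0105, 0.109]
tool_rot: [-2.296, 2.135, -0.008]
ft_force: [-0.1, 0.2, -1.9]
gripper_width: 0.303
gripper_force: 59.5
```

Request:
send_rows([
  {"delta_pos": [-0.35,0.18,0],"roll": -0.0054},
  {"delta_pos": [-0.35,0.18,0],"roll": -0.0054},
  {"delta_pos": [-0.35,0.18,0],"roll": -0.0054},
  {"delta_pos": [-0.198,0.098,0],"roll": -0.0054},
  {"delta_pos": [0,0,0],"roll": 0},
])

```text
t: 18.9
ee_pos: [0.4612, 0.0748, 0.1043]
tool_rot: [-2.151, 2.289, 0.001]
ft_force: [1.2, 0.5, -2.1]
gripper_width: 0.303
gripper_force: 59.6
```

Request:
send_rows([
  {"delta_pos": [0,0,0],"roll": 0},
])

```text
t: 19.0
ee_pos: [0.4638, 0.0747, 0.1045]
tool_rot: [-2.152, 2.287, -0.0]
ft_force: [-0.4, 0.0, -1.2]
gripper_width: 0.304
gripper_force: 59.6
```

```bash
python3 - <<'E'
from h import *
s=ctrl.sense(); y=R.from_rotvec(s['tool_rot']).as_matrix()[:,1]; print(s['t'],s['ee_pos'],np.degrees(np.arctan2(y[1],y[0])),s['gripper_width'],s['gripper_force'],s['ft_force'])
c,im=snap('wrist','w14.png'); p=s['ee_pos']; zt=p[2]+.0128+.02
print(proj(c,[[.46,.041,zt],[.46,.041,zt-.02],[.46,.039,.052]]))
g=cv2.GaussianBlur(im,(3,3),1).max(2).astype(int)
print('col',[(r,int(g[r,252:260].mean())) for r in range(140,210,2)])
h=edges(im,c,range(205,230),215,300,zt); l=edges(im,c,range(32,130),222,290,.052)
for k in h+l: print(np.round(k,4))
for Y in(.05,.073): print(Y,[(round((at(q[0],Y)+at(q[1],Y))/2,4),round(at(q[0],Y)-at(q[1],Y),4)) for q in(h,l)])
E
```

```text
19.0 [0.46376127 0.07465982 0.10445443] 176.50736484988488 0.3038524359238763 59.58649456501007 [-0.40827289  0.01296542 -1.17085806]
[[257.85856602 192.38144687]
 [257.6287897  181.85480857]
 [257.00831221 157.72211776]]
col [(140, 29), (142, 29), (144, 27), (146, 27), (148, 28), (150, 28), (152, 27), (154, 27), (156, 27), (158, 26), (160, 28), (162, 29), (164, 28), (166, 30), (168, 30), (170, 30), (172, 29), (174, 29), (176, 29), (178, 30), (180, 29), (182, 26), (184, 24), (186, 21), (188, 18), (190, 17), (192, 17), (194, 19), (196, 20), (198, 24), (200, 26), (202, 26), (204, 26), (206, 26), (208, 26)]
[4.75500e-01 5.40000e-02 8.64835e+01 4.44000e-02]
[4.48100e-01 5.54000e-02 8.62483e+01 4.23000e-02]
[ 4.69600e-01 -2.46000e-02  8.54034e+01  4.44000e-02]
[ 4.41700e-01 -2.52000e-02  8.54894e+01  7.34000e-02]
0.05 [(np.float32(0.4615), np.float32(0.0275)), (np.float32(0.4616), np.float32(0.028))]
0.073 [(np.float32(0.463), np.float32(0.0274)), (np.float32(0.4635), np.float32(0.028))]
```

Request:
send_rows([
  {"delta_pos": [0.004,-0.005,-0.3],"roll": 0},
  {"delta_pos": [0,0,-0.25],"roll": 0},
  {"delta_pos": [0,0,-0.15],"roll": 0},
  {"delta_pos": [0,0,-0.07],"roll": 0},
  {"delta_pos": [0,0,0],"roll": 0},
])

```text
t: 19.55
ee_pos: [0.4641, 0.0731, 0.0258]
tool_rot: [2.148, -2.289, -0.001]
ft_force: [-0.6, -0.1, -2.2]
gripper_width: 0.309
gripper_force: 59.5
```

Request:
send_rows([
  {"delta_pos": [0,0,-0.02],"roll": 0},
  {"delta_pos": [0,0,-0.015],"roll": 0},
  {"delta_pos": [0,0,0],"roll": 0},
])

```text
t: 19.85
ee_pos: [0.4644, 0.0739, 0.0237]
tool_rot: [-2.15, 2.289, -0.0]
ft_force: [0.8, 0.2, -1.3]
gripper_width: 0.31
gripper_force: 59.5
```

Request:
send_rows([
  {"delta_pos": [0,0,-0.015],"roll": 0},
  {"delta_pos": [0,0,-0.01],"roll": 0},
  {"delta_pos": [0,0,0],"roll": 0},
])

```text
t: 20.15
ee_pos: [0.464, 0.0737, 0.0207]
tool_rot: [-2.151, 2.29, 0.0]
ft_force: [-0.3, 0.3, -1.8]
gripper_width: 0.306
gripper_force: 59.5
```

Request:
send_rows([
  {"delta_pos": [0,0,-0.01],"roll": 0},
  {"delta_pos": [0,0,0],"roll": 0},
])

```text
t: 20.35
ee_pos: [0.464, 0.0737, 0.0196]
tool_rot: [2.151, -2.29, -0.0]
ft_force: [0.1, -0.1, -1.9]
gripper_width: 0.303
gripper_force: 59.5
```

Request:
send_rows([
  {"delta_pos": [0,0,-0.005],"roll": 0},
  {"delta_pos": [0,0,0],"roll": 0},
])

```text
t: 20.55
ee_pos: [0.4641, 0.0737, 0.0192]
tool_rot: [2.151, -2.29, -0.0]
ft_force: [-0.6, -0.6, -0.6]
gripper_width: 0.307
gripper_force: 59.7
```

Request:
send_rows([
  {"delta_pos": [0,0,-0.004],"roll": 0},
  {"delta_pos": [0,0,0],"roll": 0},
])

```text
t: 20.75
ee_pos: [0.4641, 0.0737, 0.0192]
tool_rot: [-2.151, 2.29, -0.0]
ft_force: [-3.1, -0.0, 6.1]
gripper_width: 0.308
gripper_force: 60.4
```

Request:
send_rows([
  {"delta_pos": [0,0,0],"roll": 0},
  {"delta_pos": [0,0,0],"roll": 0},
  {"delta_pos": [0,0,0.1],"roll": 0},
  {"delta_pos": [0,0,0.3],"roll": 0},
  {"delta_pos": [0,0,0.4],"roll": 0},
], hand=0.55)

```text
t: 21.25
ee_pos: [0.4629, 0.073, 0.099]
tool_rot: [2.148, -2.287, -0.001]
ft_force: [1.6, 0.4, -0.2]
gripper_width: 0.552
gripper_force: 0.0
```

Request:
send_rows([
  {"delta_pos": [0.02,0.3,0.2],"roll": 0},
  {"delta_pos": [0.03,0.4,0.2],"roll": 0},
  {"delta_pos": [0.03,0.4,0],"roll": 0},
  {"delta_pos": [0.03,0.3,0],"roll": 0},
  {"delta_pos": [0,0,0],"roll": 0},
])

```text
t: 21.75
ee_pos: [0.4758, 0.217, 0.1398]
tool_rot: [-2.153, 2.286, -0.0]
ft_force: [-0.9, -0.7, -0.0]
gripper_width: 0.555
gripper_force: 0.0
```

Request:
send_rows([
  {"delta_pos": [0,0,0],"roll": 0},
], hand=0)

```text
t: 21.85
ee_pos: [0.4749, 0.2142, 0.1391]
tool_rot: [2.152, -2.288, 0.0]
ft_force: [-0.6, -0.4, 0.1]
gripper_width: 0.392
gripper_force: 0.0
```

```bash
python3 - <<'E'
from h import *
s=ctrl.sense(); y=R.from_rotvec(s['tool_rot']).as_matrix()[:,1]; print(s['t'],s['ee_pos'],np.degrees(np.arctan2(y[1],y[0])),s['gripper_width'],s['ft_force'])
c,im=snap('wrist','w15.png'); cv2.imwrite('pics/w15b.png',cv2.resize(im,(800,600)))
l=edges(im,c,range(10,50),215,300,.052)
for k in l: print(np.round(k,4))
E
```

```text
21.85 [0.47486407 0.21418844 0.13913938] 176.48470655187631 0.39201523828438906 [-0.58475803 -0.36805768  0.13757836]
[4.77900e-01 7.85000e-02 8.59842e+01 8.61000e-02]
[4.49700e-01 8.02000e-02 8.73728e+01 7.05000e-02]
```

View pics/w15b.png

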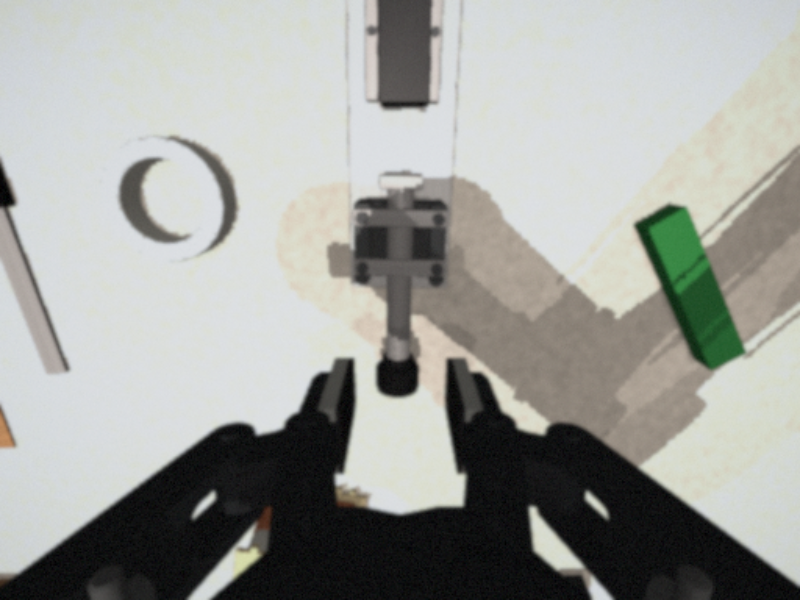

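The last view shows all three bars laid, with the half bar's end at (405,97). The pad is at (400,178), with a gap to the bar, and the knob end is at (397,393). I'll locate the knob end in order to push it with the shut fingers.

```bash
python3 - <<'E'
from h import *
c,im=cam('wrist'),cv2.imread('pics/w15.png'); k=512/800
f=lambda u,v,z:ray(c,[u*k,v*k],z)[0].round(4)
print('bar end',f(405,98,.052),'pad face',f(400,174,.0505),'knob end top',f(397,385,.057),'knob end mid',f(397,394,.042))
g=cv2.GaussianBlur(im,(3,3),1).max(2).astype(int)
print([(r,int(g[r,252:258].mean())) for r in range(56,74)]); print([(r,int(g[r,252:258].mean())) for r in range(106,124)]); print([(r,int(g[r,252:258].mean())) for r in range(240,260)])
E
```

```text
bar end [0.4642 0.1025 0.052 ] pad face [0.4694 0.1422 0.0505] knob end top [0.4797 0.2752 0.057 ] knob end mid [0.4808 0.2907 0.042 ]
[(56, 90), (57, 90), (58, 91), (59, 91), (60, 92), (61, 92), (62, 91), (63, 86), (64, 74), (65, 53), (66, 38), (67, 47), (68, 80), (69, 124), (70, 168), (71, 201), (72, 217), (73, 221)]
[(106, 226), (107, 223), (108, 212), (109, 186), (110, 156), (111, 148), (112, 167), (113, 197), (114, 216), (115, 221), (116, 220), (117, 219), (118, 216), (119, 205), (120, 184), (121, 161), (122, 143), (123, 132)]
[(240, 21), (241, 22), (242, 22), (243, 21), (244, 22), (245, 23), (246, 23), (247, 22), (248, 21), (249, 21), (250, 22), (251, 27), (252, 45), (253, 90), (254, 148), (255, 194), (256, 217), (257, 222), (258, 222), (259, 222)]
```

Request:
send_rows([
  {"delta_pos": [0.03,0.33,0],"roll": 0},
  {"delta_pos": [0.03,0.33,0],"roll": 0},
  {"delta_pos": [0.03,0.28,0],"roll": 0},
  {"delta_pos": [0,0,0],"roll": 0},
  {"delta_pos": [0,0,-0.2],"roll": 0},
], hand=0)

```text
t: 22.4
ee_pos: [0.4854, 0.3085, 0.1209]
tool_rot: [-2.148, 2.286, -0.0]
ft_force: [-0.4, 0.4, -0.6]
gripper_width: 0.002
gripper_force: 0.0
```

Request:
send_rows([
  {"delta_pos": [0,0,-0.4],"roll": 0},
  {"delta_pos": [0,0,-0.4],"roll": 0},
  {"delta_pos": [0,0,-0.2],"roll": 0},
  {"delta_pos": [0,0,-0.05],"roll": 0},
  {"delta_pos": [0,0,0],"roll": 0},
])

```text
t: 22.9
ee_pos: [0.4841, 0.3066, 0.0137]
tool_rot: [2.149, -2.29, 0.001]
ft_force: [-0.8, 0.8, 0.9]
gripper_width: 0.002
gripper_force: 0.0
```

Request:
send_rows([
  {"delta_pos": [0,0,0],"roll": 0},
  {"delta_pos": [0,0,0],"roll": 0},
])

```text
t: 23.1
ee_pos: [0.4849, 0.3083, 0.0154]
tool_rot: [-2.149, 2.288, 0.0]
ft_force: [-0.2, 0.0, -0.5]
gripper_width: -0.003
gripper_force: 0.0
```

```bash
python3 - <<'E'
from h import *
s=ctrl.sense(); print(s['t'],s['ee_pos'],s['gripper_width'],s['ft_force'])
c,im=snap('wrist','w16.png')
print('knob end top expected',proj(c,[[.482,.285,.057],[.482,.285,.042]]),'pad front',proj(c,np.array(s['ee_pos'])+[0,-.011,.02]))
g=cv2.GaussianBlur(im,(3,3),1).max(2).astype(int)
print([(r,int(g[r,252:260].mean())) for r in range(180,256,3)])
for r in(195,205,215,225): print(r,[int(v) for v in g[r,216:300:3]])
E
```

```text
23.1 [0.48486826 0.30830952 0.01541731] -0.002652647927332918 [-0.17597181  0.03315309 -0.45394644]
knob end top expected [[257.29367291 217.76437235]
 [257.17551247 206.86909022]] pad front [[253.55485912 222.60589288]]
[(180, 15), (183, 13), (186, 14), (189, 14), (192, 14), (195, 13), (198, 13), (201, 13), (204, 14), (207, 15), (210, 14), (213, 14), (216, 35), (219, 118), (222, 132), (225, 131), (228, 92), (231, 38), (234, 37), (237, 38), (240, 36), (243, 32), (246, 31), (249, 33), (252, 29), (255, 27)]
195 [147, 146, 144, 147, 152, 132, 31, 12, 10, 14, 13, 15, 12, 14, 15, 14, 13, 16, 14, 13, 14, 12, 13, 17, 111, 146, 150, 153]
205 [152, 154, 150, 147, 148, 137, 49, 14, 12, 15, 15, 14, 15, 16, 14, 15, 13, 19, 14, 13, 16, 11, 15, 33, 125, 147, 149, 148]
215 [148, 149, 151, 153, 146, 145, 149, 143, 117, 79, 51, 35, 25, 20, 15, 19, 18, 16, 26, 38, 55, 93, 135, 151, 150, 151, 152, 151]
225 [145, 143, 144, 148, 140, 133, 131, 127, 129, 129, 128, 129, 134, 133, 128, 125, 128, 130, 131, 142, 145, 148, 151, 150, 152, 151, 149, 151]
```

Request:
send_rows([
  {"delta_pos": [-0.03,-0.04,0],"roll": 0},
  {"delta_pos": [-0.003,-0.04,0],"roll": 0},
  {"delta_pos": [-0.003,-0.03,0],"roll": 0},
  {"delta_pos": [-0.003,-0.03,0],"roll": 0},
  {"delta_pos": [-0.003,-0.04,0],"roll": 0},
])

```text
t: 23.65
ee_pos: [0.48, 0.2902, 0.0141]
tool_rot: [-2.15, 2.289, 0.001]
ft_force: [-1.9, 2.8, 2.0]
gripper_width: -0.002
gripper_force: 1.5
```

Request:
send_rows([
  {"delta_pos": [-0.003,-0.04,0],"roll": 0},
  {"delta_pos": [-0.003,-0.04,0],"roll": 0},
  {"delta_pos": [-0.003,-0.04,0],"roll": 0},
])

```text
t: 23.95
ee_pos: [0.4792, 0.2776, 0.0139]
tool_rot: [-2.151, 2.289, -0.0]
ft_force: [-0.8, 3.4, 1.5]
gripper_width: 0.003
gripper_force: 1.5
```

Request:
send_rows([
  {"delta_pos": [-0.003,-0.04,0],"roll": 0},
  {"delta_pos": [-0.003,-0.04,0],"roll": 0},
  {"delta_pos": [-0.003,-0.04,0],"roll": 0},
  {"delta_pos": [-0.002,-0.02,0],"roll": 0},
])

```text
t: 24.35
ee_pos: [0.478, 0.2634, 0.0139]
tool_rot: [-2.15, 2.29, -0.0]
ft_force: [0.1, 3.2, 2.0]
gripper_width: -0.0
gripper_force: 1.5
```

Request:
send_rows([
  {"delta_pos": [-0.002,-0.02,0],"roll": 0},
  {"delta_pos": [-0.002,-0.02,0],"roll": 0},
  {"delta_pos": [-0.002,-0.02,0],"roll": 0},
])

```text
t: 24.65
ee_pos: [0.4776, 0.2579, 0.0139]
tool_rot: [-2.15, 2.289, -0.0]
ft_force: [0.1, 4.5, 2.0]
gripper_width: -0.001
gripper_force: 2.0
```

Request:
send_rows([
  {"delta_pos": [-0.001,-0.015,0],"roll": 0},
  {"delta_pos": [-0.001,-0.015,0],"roll": 0},
])

```text
t: 24.85
ee_pos: [0.4773, 0.255, 0.0139]
tool_rot: [-2.15, 2.289, 0.0]
ft_force: [0.9, 5.6, 1.2]
gripper_width: -0.0
gripper_force: 3.3
```

Request:
send_rows([
  {"delta_pos": [-0.001,-0.01,0],"roll": 0},
  {"delta_pos": [-0.001,-0.01,0],"roll": 0},
])

```text
t: 25.05
ee_pos: [0.4772, 0.2534, 0.0139]
tool_rot: [-2.15, 2.289, 0.0]
ft_force: [-0.0, 6.4, 0.4]
gripper_width: 0.002
gripper_force: 3.0
```

Request:
send_rows([
  {"delta_pos": [-0.001,-0.01,0],"roll": 0},
  {"delta_pos": [0,-0.005,0],"roll": 0},
])

```text
t: 25.25
ee_pos: [0.4771, 0.2521, 0.014]
tool_rot: [-2.15, 2.289, 0.001]
ft_force: [-0.6, 6.8, 2.0]
gripper_width: -0.002
gripper_force: 3.5
```

Request:
send_rows([
  {"delta_pos": [0,-0.005,0],"roll": 0},
  {"delta_pos": [0,-0.005,0],"roll": 0},
])

```text
t: 25.45
ee_pos: [0.4772, 0.2517, 0.014]
tool_rot: [-2.149, 2.288, 0.001]
ft_force: [-1.4, 10.3, -0.3]
gripper_width: -0.004
gripper_force: 5.2
```

Request:
send_rows([
  {"delta_pos": [0,-0.004,0],"roll": 0},
  {"delta_pos": [0,0,0],"roll": 0},
])

```text
t: 25.65
ee_pos: [0.4772, 0.2517, 0.014]
tool_rot: [-2.149, 2.288, 0.002]
ft_force: [-1.4, 10.9, 0.4]
gripper_width: -0.002
gripper_force: 5.2
```

Request:
send_rows([
  {"delta_pos": [0,-0.003,0],"roll": 0},
  {"delta_pos": [0,0,0],"roll": 0},
])

```text
t: 25.85
ee_pos: [0.4772, 0.2517, 0.014]
tool_rot: [-2.149, 2.287, 0.002]
ft_force: [-2.2, 11.7, -0.5]
gripper_width: -0.001
gripper_force: 5.7
```

It comes up firm (11.7 N with no further motion). I'll back off, rise and check the course.

Request:
send_rows([
  {"delta_pos": [0.001,0.02,0],"roll": 0},
  {"delta_pos": [0.01,0.15,0],"roll": 0},
  {"delta_pos": [0,0.15,0.3],"roll": 0},
  {"delta_pos": [0,0,0.5],"roll": 0},
  {"delta_pos": [0,0,0.4],"roll": 0},
])

```text
t: 26.35
ee_pos: [0.4773, 0.2814, 0.1351]
tool_rot: [2.149, -2.287, 0.001]
ft_force: [0.9, 1.9, -0.0]
gripper_width: -0.003
gripper_force: 0.0
```

Request:
send_rows([
  {"delta_pos": [0,-0.45,0.1],"roll": 0},
  {"delta_pos": [0,-0.45,0.1],"roll": 0},
  {"delta_pos": [0,-0.45,0.1],"roll": 0},
  {"delta_pos": [0,-0.1,0],"roll": 0},
  {"delta_pos": [0,0,0],"roll": 0},
])

```text
t: 26.85
ee_pos: [0.4773, 0.1349, 0.1638]
tool_rot: [2.147, -2.292, -0.0]
ft_force: [0.7, 1.1, -0.3]
gripper_width: 0.001
gripper_force: 0.0
```

Request:
send_rows([
  {"delta_pos": [0,0,0],"roll": 0},
])

```text
t: 26.95
ee_pos: [0.4777, 0.1366, 0.1634]
tool_rot: [2.149, -2.29, -0.0]
ft_force: [-0.6, 0.2, -0.3]
gripper_width: -0.001
gripper_force: 0.0
```

```bash
python3 - <<'E'
from h import *
s=ctrl.sense(); print(s['t'],s['ee_pos'],s['ft_force'])
c,im=snap('wrist','w17.png')
O=np.array([.456,-.0268]);u=np.array([.0809,.9967])
for jy in(-.1265,-.0635,.0635,.1265): print(jy,proj(c,[*(O+jy*u),.052])[0].round(1))
px=np.array([proj(c,[*(O+t*u),.052])[0] for t in np.linspace(-.14,.16,151)])
g=cv2.GaussianBlur(im,(3,3),.8).max(2)
for t,(x,y) in zip(np.linspace(-140,160,151),px):
    if 3<=y<380: print(int(t),int(g[int(round(y)),int(x)-6:int(x)+7].mean()),end='; ')
print()
for a,b in((-.12,-.07),(-.055,.055),(.07,.12)):
    r=sorted([proj(c,[*(O+t*u),.052])[0][1] for t in(a,b)]); r=[int(max(3,r[0])),int(min(260,r[1]))]
    m=int(proj(c,[*(O+(a+b)/2*u),.052])[0][0])
    e=edges(im,c,range(*r),m-32,m+32,.052); Y=O[1]+(a+b)/2; print(r,[np.round(k,4) for k in e],'centre off line',(at(e[0],Y)+at(e[1],Y))/2-(O[0]+(a+b)/2*.0812))
E
```

```text
26.95 [0.47767588 0.13657827 0.16340785] [-0.59786445  0.22484008 -0.32817634]
-0.1265 [ 272.8 -197.6]
-0.0635 [270. -90.]
0.0635 [265.6  78.7]
0.1265 [263.9 145. ]
2 72; 4 73; 6 74; 8 75; 10 75; 12 76; 14 77; 16 78; 18 79; 20 80; 22 80; 24 81; 26 82; 28 83; 30 83; 32 85; 34 85; 36 86; 38 86; 40 87; 42 88; 44 88; 46 89; 48 90; 50 91; 52 91; 54 93; 56 93; 58 94; 60 90; 62 67; 64 84; 66 94; 68 94; 70 95; 72 94; 74 94; 76 94; 78 94; 80 95; 82 95; 84 95; 86 95; 88 94; 90 95; 92 95; 94 95; 96 91; 98 75; 100 54; 102 44; 104 41; 106 41; 108 40; 110 40; 112 40; 114 39; 116 38; 118 37; 120 34; 122 31; 124 50; 126 90; 128 100; 130 97; 132 92; 134 88; 136 89; 138 90; 140 90; 142 90; 144 90; 146 90; 148 90; 150 91; 152 91; 154 91; 156 90; 158 90; 160 90; Traceback (most recent call last):
  File "<stdin>", line 14, in <module>
  File "h.py", line 45, in edges
    P=ray(c,np.array(S),z)[:,:2]; vx,vy,x,y=cv2.fitLine((P*1000).astype(np.float32),cv2.DIST_HUBER,0,.01,.01).ravel()
      ~~~^^^^^^^^^^^^^^^^^
  File "h.py", line 14, in ray
    d=(Rw@np.linalg.inv(K)@np.c_[uv,np.ones(len(uv))].T).T
       ~~~~~~~~~~~~~~~~~~~^~~~~~~~~~~~~~~~~~~~~~~~~~~~~
ValueError: matmul: Input operand 1 has a mismatch in its core dimension 0, with gufunc signature (n?,k),(k,m?)->(n?,m?) (size 1 is different from 3)
```

Request:
send_rows([
  {"delta_pos": [-0.04,-0.45,0],"roll": 0},
  {"delta_pos": [-0.04,-0.45,0],"roll": 0},
  {"delta_pos": [-0.04,-0.3,0],"roll": 0},
  {"delta_pos": [0,0,0],"roll": 0},
  {"delta_pos": [0,0,0],"roll": 0},
])

```text
t: 27.5
ee_pos: [0.466, 0.0169, 0.1635]
tool_rot: [2.15, -2.29, -0.0]
ft_force: [0.7, 0.0, 1.0]
gripper_width: -0.002
gripper_force: 0.0
```

```bash
python3 - <<'E'
from h import *
s=ctrl.sense(); print(s['t'],s['ee_pos'])
c,im=snap('wrist','w18.png')
O=np.array([.456,-.0268]);u=np.array([.0809,.9967])
g=cv2.GaussianBlur(im,(3,3),.8).max(2)
for t in range(-140,110,1):
    x,y=proj(c,[*(O+t/1000*u),.052])[0]
    if 3<=y<250 and (t<-105 or abs(abs(t)-63)<8): print(t,int(g[int(round(y)),int(x)-6:int(x)+7].mean()),end='; ')
print()
def chk(c,im,S):
  for a,b in S:
    r=sorted([proj(c,[*(O+t*u),.052])[0][1] for t in(a,b)]); r=[int(max(3,r[0])),int(min(260,r[1]))]
    m=int(proj(c,[*(O+(a+b)/2*u),.052])[0][0])
    e=edges(im,c,range(*r),m-34,m+34,.052); Y=O[1]+(a+b)/2*u[1]; print((a,b),r,[np.round(k,4) for k in e],'off',(at(e[0],Y)+at(e[1],Y))/2-(O[0]+(a+b)/2*u[0]))
chk(c,im,((-.12,-.068),(-.055,.0)))
E
```

```text
27.5 [0.46601031 0.01687566 0.16346572]
-118 71; -117 72; -116 73; -115 74; -114 74; -113 74; -112 74; -111 74; -110 75; -109 76; -108 76; -107 76; -106 77; -70 93; -69 93; -68 93; -67 93; -66 89; -65 80; -64 69; -63 67; -62 88; -61 93; -60 94; -59 94; -58 94; -57 93; -56 93; 56 23; 57 23; 58 23; 59 22; 60 22; 61 21; 62 20; 63 20; 64 21; 65 22; 66 22; 67 22; 68 22; 69 22; 70 22; 
(-0.12, -0.068) [3, 65] [array([ 0.4629, -0.1183, 85.7753,  0.0916]), array([ 0.435 , -0.11  , 85.5207,  0.1052])] off 5.151758880533874e-05
(-0.055, 0.0) [80, 138] [array([ 4.67200e-01, -6.63000e-02,  8.54692e+01,  1.64600e-01]), array([ 4.39900e-01, -5.18000e-02,  8.54885e+01,  6.96000e-02])] off 0.00012888393745452698
```

```bash
python3 - <<'E'
from h import *
s=ctrl.sense(); K,Rw,o=cam('wrist'); c=(K,Rw,o+np.array([.47767588,.13657827,.16340785])-s['ee_pos'])
im=cv2.imread('pics/w17.png'); O=np.array([.456,-.0268]);u=np.array([.0809,.9967]); r={}
for a,b in((.01,.058),(.066,.092)):
    v=sorted([proj(c,[*(O+t*u),.052])[0][1] for t in(a,b)]); m=int(proj(c,[*(O+(a+b)/2*u),.052])[0][0])
    e=edges(im,c,range(int(max(3,v[0])),int(v[1])),m-40,m+40,.052); Y=O[1]+(a+b)/2*u[1]
    off=(at(e[0],Y)+at(e[1],Y))/2-(O[0]+(a+b)/2*u[0]); yaw=(e[0][2]+e[1][2])/2; r[a]=(off,yaw); print(off,yaw,[np.round(k,4) for k in e])
if all(abs(x)<.0018 and abs(w-85.6)<1.3 for x,w in r.values()): print(ctrl.finish_job())
E
```

```text
0.00021887838606848842 85.56288 [array([4.73000e-01, 4.00000e-03, 8.53396e+01, 8.83000e-02]), array([4.44800e-01, 9.80000e-03, 8.57862e+01, 7.32000e-02])]
-0.0004017706213341188 84.74034 [array([4.76300e-01, 4.77000e-02, 8.42492e+01, 6.69000e-02]), array([4.47200e-01, 5.13000e-02, 8.52315e+01, 7.20000e-02])]
the job is handed in; nothing more can be done
None
```

The second course is laid half-full-half. By camera its sides are flush to about 0.5 mm and both joints are in place; the closure at the end stop was out of view and is inferred from the plunger coming up firm at about 12 N. The gripper was clear of everything when I handed the job in at about 27 s, and no verdict came back.

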